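# Push the stuck stamping die out of its holder

### The arm

A 6-joint arm with a two-finger parallel gripper is mounted at the origin on the work surface. World frame = base frame: x ahead of the robot, y to its left, z up, the work surface at z = 0. Lengths are in m, angles in rad, forces in N, time in s.
With the tool pointing down it reaches from about 0.25 to 0.775 m from the base axis. Payload 4 kg.
Tool frame: the origin (TCP) lies between the finger pads; the fingertips stand 11 mm ahead of it and the grasp point (between the pads) lies 8 mm behind it; z points along the fingers, y is the direction in which the jaws open and shut (so a half turn about z gives the same grasp; the last joint's range is limited). The gripper opens to 94 mm and grips with 3 to 60 N. Pads are 16 mm wide; open, the fingers measure 119 mm over their backs; the gripper's body (75 mm by 177 mm) begins 78 mm behind the grasp point.
Start: joints at [1.134, 0.087, 1.371, -0, 1.684, -0.103], TCP at [0.18, 0.52, 0.217] pointing down, gripper open.
Joint ranges: [-3.1, 3.1], [-0.76, 2.03], [0.27, 2.55], [-1.08, 4.22], [0.17, 2.65], [-2.57, 2.57]. Speed limits (rad/s): [2.79, 2.79, 3.14, 3.14, 3.14, 3.14].

### API

Orientations are given as [roll, pitch, yaw] about the fixed x, y, z axes, in that order (R = Rz(yaw) Ry(pitch) Rx(roll)).
In Python, from bench import get_obs, cams, ticket gives the robot as it stands. The module is installed in compiled form; this text tells all that it offers.
- The arm moves only by the shell command python3 -m crank 'ROWS'. ROWS is JSON, a list of rows, each an object of numbers: "tx", "ty", "tz": the shift along the tool's x, y, z in cm; "twist": the turn about the tool's z in degrees; "grip": the opening, from 0 (shut) to 1 (fully open). In form: [{"tx": .., "ty": .., "tz": .., "twist": .., "grip": ..}, ...]. A call has 1 to 12 rows; each row shifts and turns the commanded pose from where the row before left it, along the tool's axes as they then stand; what a row does not reach is not made up. A row lasts 1/8 s, in which the tool goes at most 62.5 mm and 10.7 degrees, less where a joint would pass 70% of its speed; a pose out of reach is approached as far as the arm can. A call is refused whole if a number of a shift passes 6.25 or a number of a turn 10.7, either way. A call with a gripper value outside its range is refused whole. The fingers move at their own pace and stop on an object; the grip force is fixed at half the most. Time passes only in rows, so rows that do not move let the fingers close. It gives the time, the measured TCP pose, the force and the opening at its end, in the units of the state.
- get_obs(): the state, without advancing time (a new reading comes with each control period).
- cams.snapshot(name): name is "side" or "top"; returns a dict with "frame" (384x512x3 uint8, red, green, blue), "intrinsics" (3x3 intrinsics, pixels), "R" (3x3) and "t" (3): a world point X has camera coordinates R X + t. Camera axes: x right, y down, z forward; pixel columns grow to the right and rows downward; lengths in m; the calibration is good to about 2 mm. A picture is of the moment at which its call begins. There is no depth.
- ticket.close_job(): hands the job in, once; it reports no verdict.
Trained networks look in a picture, given as the dict that the camera call returned (one of the last four; its "shot" number tells which), for a name from the list of things; names that differ only in an ending like _2 or _b are one class to them, and where a whole thing is asked for, a point or a joint stands for the part that bears it (a point fixed in the world has none). Each returns a list of dicts, best first, with "conf" (0 to 1); they miss things now and then, are a little off and sometimes report something else, mostly with a low value. They report only what shows in the picture. A call takes as long as a camera call. They do not tell look-alikes from the thing itself.
- cams.outline_of(picture, query): "region" (384x512 bool, what is visible of it) and "centre" ([column, row] in pixels, amid what is visible of it).
The state is a dict: "time": time; "joint_positions": joint angles; "qvel": joint speeds; "joint_torque": joint torques, N m; "tool_pos": TCP position; "ee_rot": TCP orientation; "wrist_force": force on the tool from outside, world axes, zero at the start; "wrist_torque": the same for the moment, N m; "width": finger opening in m.
Only numpy, scipy, OpenCV 4.12 (cv2) and the standard library are available. Lean on these libraries where they do the work, as an engineer would, in place of code of your own. Each camera call takes 0.05 s, during which the arm holds its last target.

### The job

The round brass stamping die is stuck below the top of its aluminium holder. Carry the holder to the push-out stand, feel for the upright pin with the hole in the holder's underside without forcing it, and press the holder down until it sits flat on the stand and the die is poked up out of it. Then take the die out and set it down gently, upright with its relief face up, in the empty compartment of the die tray; leave the holder sitting on the stand and leave the other things alone.

Things in the scene. Friction and masses are not known exactly. Their poses are not given: they have to be found in the camera images.
- holder: Die holder: loose aluminium block 86 (its x) by 44 (its y) by 36 mm high, 0.3 to 0.47 kg, upright on the table. A black thumb knob, 18 mm across, sticks out of its +x end to x = 65 mm, 19 mm above the underside. Origin: centre of the underside, z up. It must not be pressed on the stand or its pin with more than 60 N.
- hole (a point): Centre of the round access hole in the holder's underside, at the holder's origin. 10 mm in diameter, it goes up 14 mm to the floor of the bore, 23.5 mm wide and 22 mm deep, open at the top. Two spring plungers in the bore's +x and -x walls squeeze its lowest 8.5 mm: the die resists a push with about 5 to 18 N until it has risen 8.5 mm, then is loose.
- die: Stamping die: round brass slug 22 mm in diameter, 20 mm tall, 65 g, star relief on its top face. Origin: centre of its underside, z up. It starts down in the holder's bore, its underside 14 mm above the holder's, its face 2 mm below the holder's top, too deep to grip. Poked fully up, its face stands 14 mm above the holder's top.
- stand: Push-out stand, fixed: base plate 176 by 84 by 6 mm and two flat steel rails 150 mm long (along its x), 28 mm wide each, 70 mm over both, tops 26 mm above the table, with a 14 mm slot between them along x. Origin: centre of the underside. A holder pushed fully down over the pin lies flat on the rails, its underside 26 mm above the table.
- slot (a point): Point on the stand's centre line above its origin, 56 mm above the table, axes as the stand's: the height of the flat top of an upright steel pin, 8 mm in diameter, 30 mm above the rails. The pin is clamped in the slot at y = 0 but anywhere from x = -18 to +18 mm from this point, and does not move. Fully down, it raises the die 16 mm in the holder.
- tray: Die tray, fixed: low wooden tray 90 mm (its x) by 170 mm (its y), walls 14 mm high and 4 mm thick, floor 4 mm above the table, one divider across the middle (y = 0). Origin: centre of the underside. The +y compartment holds two other dies, the -y compartment is empty.
- empty (a point): Centre of the floor of the tray's empty compartment (82 mm by about 79 mm inside), axes as the tray's.
- square_die: Another brass die, 20 by 20 by 18 mm, in the tray's other compartment; leave it alone. Origin: centre of its underside.
- bar_die: Another brass die, 12 by 34 by 18 mm, in the tray's other compartment; leave it alone. Origin: centre of its underside.
- alu_block: Bare aluminium block 75 by 55 by 18 mm lying beyond the work area; leave it alone. Origin: centre of its underside.
- foil_roll: Roll of metallic foil 38 mm in diameter and 70 mm tall, standing beyond the work area; leave it alone. Origin: centre of its underside.
- mallet: Hammer lying beyond the work area; leave it alone. Origin: about the middle of its underside.
- folder: White rod-shaped folding tool, 12 mm thick and about 150 mm long, lying beyond the work area; leave it alone. Origin: its middle, at the underside.
Not all that is in view belongs to the job. Several things have the shape of the tray; the one meant has the colours described above.

How it is judged:
By the outcome, as a careful person would: the job done as asked, in the order asked, and still so for the second after the job is handed in, with the robot touching nothing.
It also fails if it takes over 72 s, if anything falls off the work surface, if the arm or the gripper's body presses on something with over 40 N, if the wrist force passes 120 N, or if a joint passes its speed limit or range.

## Working session

There is one attempt and no reset: what is moved stays moved. The work goes in short steps, Python scripts to look and compute and a shell command to move; the robot and the scene stay as the last step left them, time stands still between calls to the robot, and variables do not carry over. Pictures are saved under pics/ and viewed, and the job is handed in when it is done.

```bash
mkdir -p pics; ls; python3 - <<'E'
from bench import get_obs,cams
import cv2
o=get_obs(); print(o)
for n in("side","top"):
    p=cams.snapshot(n); cv2.imwrite(f"pics/{n}0.png",p["frame"][:,:,::-1]); print(n,p["shot"],p["intrinsics"],p["R"],p["t"])
    for q in["holder","stand","tray","die","hole","slot","empty","square_die","bar_die"]:
        try:
            r=cams.outline_of(p,q); print(q,[(round(d["conf"],2),[round(float(c)) for c in d["centre"]],int(d["region"].sum())) for d in r])
        except Exception as e: print(q,e)
E
```

```text
pics
{'time': 0.0, 'joint_positions': array([ 1.13388904e+00,  8.79482051e-02,  1.37222769e+00, -2.66366906e-05,
        1.68355799e+00, -1.03108916e-01]), 'qvel': array([-0.00068204,  0.0001523 , -0.00062279, -0.0012274 , -0.00064085,
        0.00120863]), 'joint_torque': array([ 2.20068928e-04, -3.40175843e+01, -3.02434659e+01,  7.18423608e-02,
        3.27716873e-02, -1.61678850e-04]), 'tool_pos': array([0.18000119, 0.51917591, 0.21532132]), 'ee_rot': array([-3.13946007e+00, -1.94055379e-04,  2.80779111e+00]), 'wrist_force': array([ 0.02754559,  0.32492416, -0.31156409]), 'wrist_torque': array([ 0.02249734,  0.01331905, -0.02028567]), 'width': 0.09389206215917346}
side 1 [[385.92254868   0.         250.30116036]
 [  0.         385.92254868 186.35271855]
 [  0.           0.           1.        ]] [[ 0.74107281 -0.67142143 -0.00208639]
 [-0.40027025 -0.43929404 -0.80424155]
 [ 0.53906848  0.59683666 -0.5942989 ]] [-0.41758389  0.29155246  0.79044541]
holder [(0.67, [196, 168], 464)]
stand [(0.75, [229, 221], 1556)]
tray [(0.69, [150, 200], 1271)]
die []
hole [(0.75, [198, 170], 464)
[... 167 characters left out ...]
6, [311, 244], 105)]
top 2 [[362.2057101    0.         254.75869568]
 [  0.         362.2057101  190.96012218]
 [  0.           0.           1.        ]] [[ 0.02054107 -0.99951644 -0.02334411]
 [-0.99456253 -0.01804379 -0.10256604]
 [ 0.10209523  0.025324   -0.99445224]] [0.00764923 0.56961767 0.77041413]
holder [(0.63, [160, 194], 971)]
stand [(0.85, [263, 227], 2846)]
tray [(0.89, [378, 205], 3044), (0.61, [163, 282], 3162)]
die [(0.39, [156, 201], 66)]
hole [(0.67, [161, 202], 917), (0.17, [353, 211], 69)]
slot [(0.56, [266, 228], 2895)]
empty [(0.87, [162, 280], 3263), (0.75, [377, 214], 2944)]
square_die [(0.56, [355, 212], 91), (0.2, [162, 196], 857)]
bar_die [(0.21, [368, 110], 1723)]
```

```bash
python3 - <<'E'
import cv2
for n in("side","top"):
    a=cv2.imread(f"pics/{n}0.png"); cv2.imwrite(f"pics/{n}0b.png",cv2.resize(a,(800,600),interpolation=cv2.INTER_CUBIC))
a=cv2.imread("pics/top0.png")[150:270,110:270]; cv2.imwrite("pics/topc.png",cv2.resize(a,(800,600),interpolation=cv2.INTER_CUBIC))
E
```

```text
(no output)
```

View pics/side0b.png

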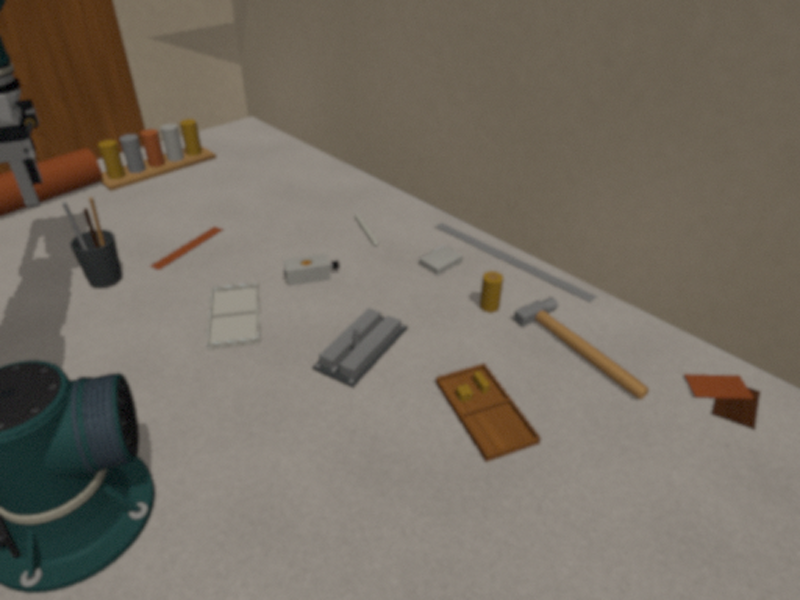

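View pics/top0b.png

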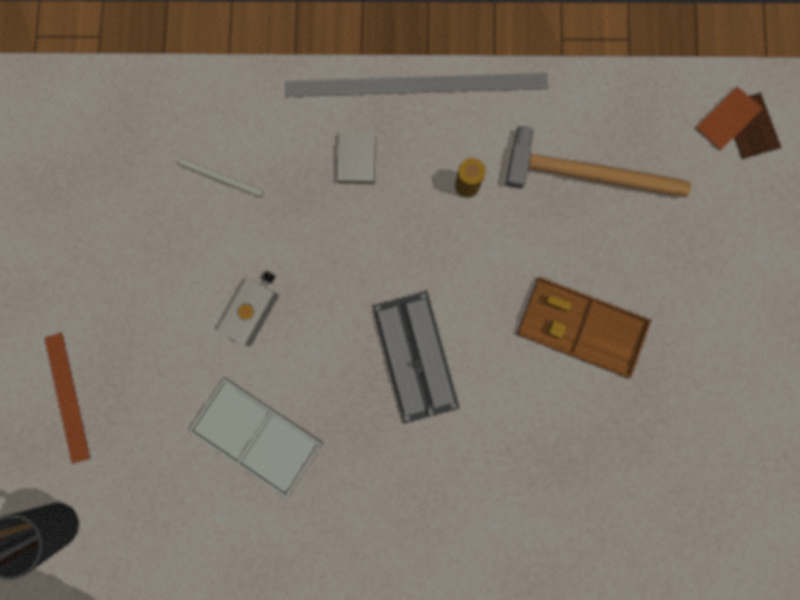

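View pics/topc.png

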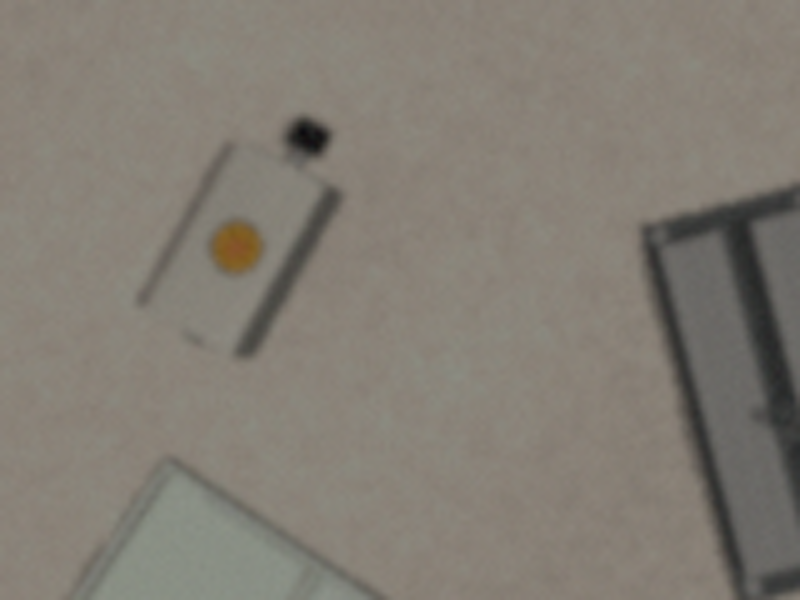

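Top view (800×600 version): holder at about (247,311) with its knob towards (268,277), stand at (415,357), wooden tray at (585,327) with the two dies in its upper-left half. The white tray at (256,436) is a decoy. Next I'm zooming in to pick corners.

```bash
cat > h.py <<'E'
import numpy as np,cv2
from bench import get_obs,cams
def proj(p,X):
    X=np.atleast_2d(X); c=X@np.array(p["R"]).T+np.array(p["t"]); q=c@np.array(p["intrinsics"]).T; return q[:,:2]/q[:,2:]
def ray(p,uv):
    R=np.array(p["R"]);d=R.T@np.linalg.solve(np.array(p["intrinsics"]),[uv[0],uv[1],1.]); return -R.T@np.array(p["t"]),d
def onplane(p,uv,z):
    o,d=ray(p,uv); return o+d*(z-o[2])/d[2]
def tri(ps,uvs):
    A=[];b=[]
    for p,uv in zip(ps,uvs):
        o,d=ray(p,uv); d=d/np.linalg.norm(d); M=np.eye(3)-np.outer(d,d); A.append(M);b.append(M@o)
    X=np.linalg.solve(sum(A),sum(b)); return X
def crop(p,c,w,name,hgt=None):
    hgt=hgt or w*3//4
    x0=int(c[0]-w/2);y0=int(c[1]-hgt/2); a=p["frame"][max(y0,0):y0+hgt,max(x0,0):x0+w,::-1]
    cv2.imwrite(f"pics/{name}.png",cv2.resize(a,None,fx=8,fy=8,interpolation=cv2.INTER_CUBIC)); print(name,"x0,y0",max(x0,0),max(y0,0),"scale 8: u=x0+(X+.5)/8-.5")
E
python3 - <<'E'
from h import *
import pickle
s=cams.snapshot("side");t=cams.snapshot("top");pickle.dump((s,t),open("p0.pkl","wb"))
crop(s,(196,168),60,"sh");crop(s,(229,221),80,"ss");crop(t,(264,228),90,"ts");crop(t,(374,210),100,"tt");crop(s,(312,263),90,"st")
E
```

```text
sh x0,y0 166 145 scale 8: u=x0+(X+.5)/8-.5
ss x0,y0 189 191 scale 8: u=x0+(X+.5)/8-.5
ts x0,y0 219 194 scale 8: u=x0+(X+.5)/8-.5
tt x0,y0 324 172 scale 8: u=x0+(X+.5)/8-.5
st x0,y0 267 229 scale 8: u=x0+(X+.5)/8-.5
```

View pics/sh.png

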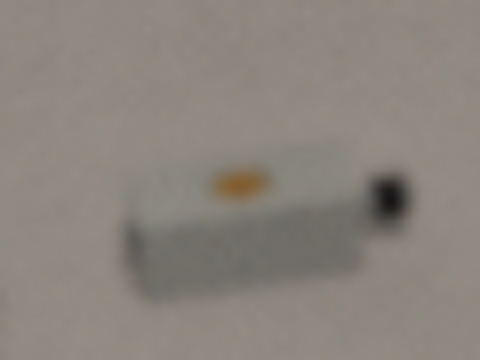

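View pics/ss.png

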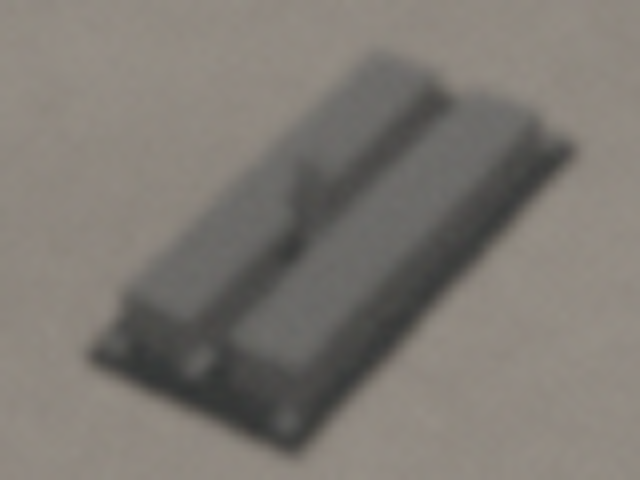

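View pics/ts.png

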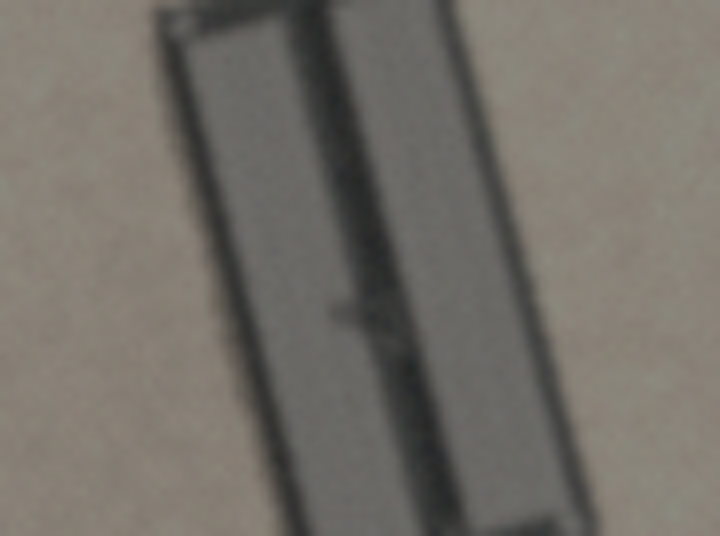

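View pics/tt.png

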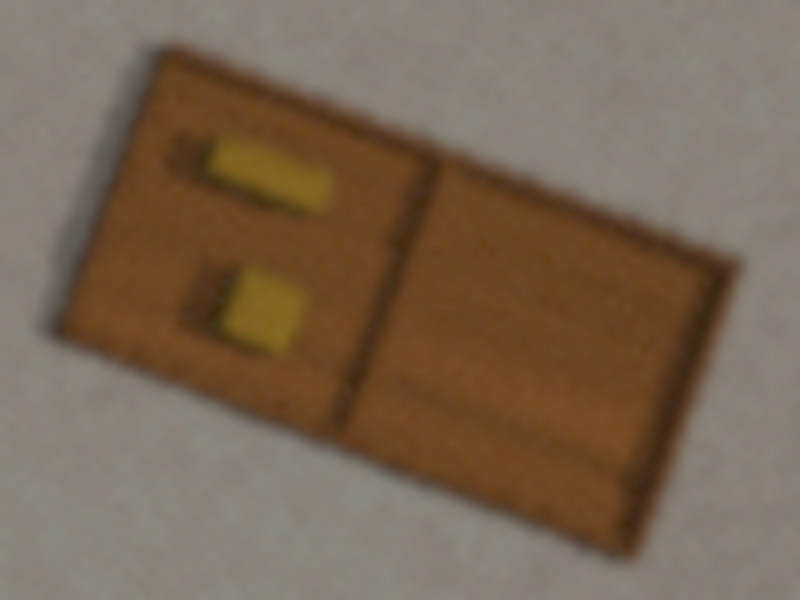

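View pics/st.png

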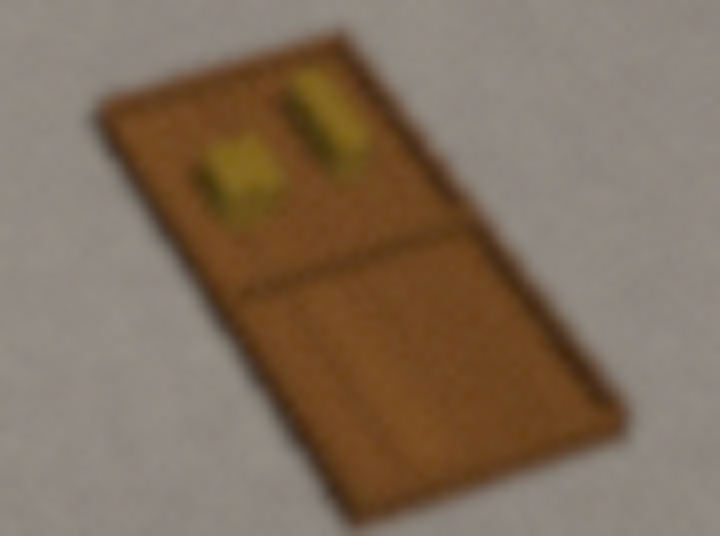

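```bash
python3 - <<'E'
from h import *
import pickle
s,t=pickle.load(open("p0.pkl","rb"))
# average several frames? take few shots
def st(p,c,w,h):
    x0,y0=int(c[0]-w/2),int(c[1]-h/2); a=p[y0:y0+h,x0:x0+w].astype(float); lo,hi=np.percentile(a,1),np.percentile(a,99)
    return cv2.resize(np.clip((a-lo)/(hi-lo)*255,0,255).astype(np.uint8)[:,:,::-1],None,fx=14,fy=14,interpolation=cv2.INTER_CUBIC),(x0,y0)
S=np.mean([cams.snapshot("side")["frame"].astype(float) for _ in range(4)],0)
T=np.mean([cams.snapshot("top")["frame"].astype(float) for _ in range(4)],0)
a,o1=st(S,(227,217),28,40);b,o2=st(T,(267,233),28,40);print(o1,o2)
cv2.imwrite("pics/pin.png",np.hstack([a,b]))
E
```

```text
(213, 197) (253, 213)
```

View pics/pin.png

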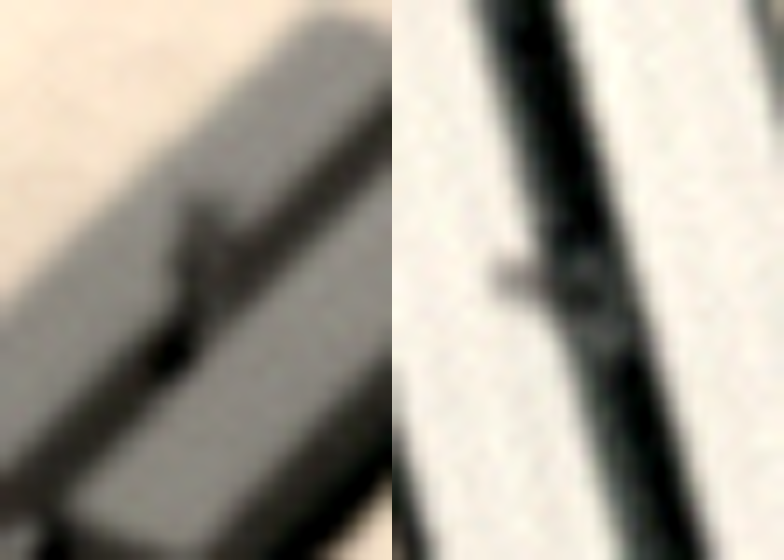

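```bash
cat > fit.py <<'E'
from h import *
import pickle
from scipy.optimize import least_squares
s,t=pickle.load(open("p0.pkl","rb"))
c8=lambda o,l:[(o[0]+(x+.5)/8-.5,o[1]+(y+.5)/8-.5) for x,y in l]
c5=lambda o,l:[(o[0]+(x+.5)/5-.5,o[1]+(y+.5)/5-.5) for x,y in l]
def fit(name,obs,x0,freez=False):
    def pts(q,m):
        c,sn=np.cos(q[3]),np.sin(q[3]); m=np.array(m); return np.c_[q[0]+c*m[:,0]-sn*m[:,1],q[1]+sn*m[:,0]+c*m[:,1],q[2]+m[:,2]]
    def f(q): return np.concatenate([(proj(p,pts(q,m))-np.array(uv)).ravel() for p,m,uv in obs])
    r=least_squares(f,x0,loss="soft_l1"); print(name,np.round(r.x[:3]*1000,1),"yaw",round(np.degrees(r.x[3]),1)); 
    for p,m,uv in obs: print("   res",np.round(proj(p,pts(r.x,m))-np.array(uv),1).tolist())
    return r.x
h=.036
H=fit("holder",[(t,[(.043,.022,h),(-.043,.022,h),(-.043,-.022,h),(.043,-.022,h),(0,0,.034),(.058,0,.019)],c5((110,150),[(230,145),(140,300),(238,352),(325,185),(236,247),(308,136)])),
 (s,[(0,0,.034),(-.043,-.022,h),(-.043,-.022,0),(.043,-.022,0),(.058,0,.019)],c8((166,145),[(240,185),(138,230),(152,298),(360,268),(390,198)]))],[.47,.2,0,-.6])
r=.026
S=fit("stand",[(t,[(.075,.035,r),(.075,.007,r),(.088,.042,.006),(-.088,-.042,.006)],c8((219,194),[(188,38),(288,12),(160,8),(600,530)])),
 (s,[(.075,.035,r),(.075,.007,r),(.075,-.007,r),(.075,-.035,r),(-.075,.035,r),(-.075,.007,r),(-.075,-.007,r),(-.075,-.035,r),(-.088,.042,.006),(-.088,-.042,.006)],
  c8((189,191),[(372,52),(440,80),(468,95),(540,118),(125,292),(192,322),(232,348),(300,370),(90,355),(298,455)]))],[.38,0,0,.2])
w=.014
T=fit("tray",[(t,[(.045,.085,w),(-.045,.085,w),(-.045,-.085,w),(.045,-.085,w)],c8((324,172),[(170,45),(60,330),(632,556),(742,262)])),
 (s,[(.045,.085,w),(-.045,.085,w),(-.045,-.085,w),(.045,-.085,w)],c8((267,229),[(342,35),(100,105),(355,520),(630,415)]))],[.44,-.2,0,-.3])
P=tri((s,t),[(228.1,212.4),(268.0,235.5)]);print("pin top tri",P*1000)
for p,uv in((s,(228.1,212.4)),(t,(268,235.5))):
    X=onplane(p,uv,.056); c,sn=np.cos(S[3]),np.sin(S[3]);d=X-S[:3]; print("pin z56",X*1000,"local",(c*d[0]+sn*d[1])*1000,(-sn*d[0]+c*d[1])*1000)
c,sn=np.cos(T[3]),np.sin(T[3]); print("empty",(T[0]+sn*.041)*1000,(T[1]-c*.041)*1000)
E
python3 fit.py
```

```text
holder [5.472e+02 2.348e+02 4.000e-01] yaw -26.7
   res [[1.5, -1.5], [0.3, 1.9], [-2.0, 0.9], [-0.2, -0.3], [-0.4, -0.0], [-0.2, 0.0]]
   res [[0.4, -0.0], [0.2, -0.2], [-0.3, 0.8], [0.9, 0.3], [0.2, -0.4]]
stand [489.8  -6.3  -2.8] yaw 15.9
   res [[-0.5, 0.3], [-0.8, 0.4], [-0.9, 0.1], [0.1, 1.2]]
   res [[1.1, 0.1], [0.8, -0.2], [1.5, -0.5], [1.1, -0.0], [-0.1, 0.4], [0.2, 0.5], [-0.3, -0.7], [0.2, 0.6], [-0.3, 0.1], [0.1, -0.1]]
tray [ 535.8 -246.4   -4.6] yaw -20.7
   res [[-0.4, -0.7], [-0.8, 0.7], [0.1, 1.0], [-0.1, 0.0]]
   res [[0.8, -0.1], [-0.4, 0.2], [0.3, -0.7], [1.0, 0.5]]
pin top tri [473.24614052 -12.3268964   48.99944654]
pin z56 [468.68604027 -19.27196021  56.        ] local -23.815761971625665 -6.694074734277254
pin z56 [472.8702917 -11.8329486  56.       ] local -17.758753953246515 -0.6807971350703337
empty 521.3662434357666 -284.7473446236815
```

```bash
cat > ov.py <<'E'
from h import *
def box(cx,cy,cz,yaw,lx,ly,z0,z1,ox=0,oy=0):
    c,s=np.cos(yaw),np.sin(yaw); P=[]
    for z in(z0,z1):
        for a,b in((1,1),(-1,1),(-1,-1),(1,-1)):
            x,y=ox+a*lx/2,oy+b*ly/2; P.append((cx+c*x-s*y,cy+s*x+c*y,cz+z))
    return np.array(P)
E_=[(0,1),(1,2),(2,3),(3,0),(4,5),(5,6),(6,7),(7,4),(0,4),(1,5),(2,6),(3,7)]
def overlay(img,p,boxes,c,w,h,k,name=None):
    x0,y0=int(c[0]-w/2),int(c[1]-h/2); a=img[y0:y0+h,x0:x0+w].astype(float); lo,hi=np.percentile(a,1),np.percentile(a,99.5)
    a=np.clip((a-lo)/(hi-lo)*255,0,255).astype(np.uint8)[:,:,::-1]
    a=cv2.resize(a,None,fx=k,fy=k,interpolation=cv2.INTER_CUBIC)
    for B in boxes:
        q=((proj(p,B)-[x0,y0]+.5)*k-.5)
        if len(B)==8:
            for i,j in E_: cv2.line(a,tuple(np.int32(q[i])),tuple(np.int32(q[j])),(0,255,0) if i<4 and j<4 else (0,0,255),1)
        else: cv2.polylines(a,[np.int32(q)],True,(255,0,0),1)
    return a
def circ(x,y,z,r): 
    th=np.linspace(0,6.28,30); return np.c_[x+r*np.cos(th),y+r*np.sin(th),0*th+z]
E
cat > o1.py <<'E'
from ov import *; import pickle,os
if not os.path.exists("avg.pkl"):
    ps=[cams.snapshot("side") for _ in range(4)]; pt=[cams.snapshot("top") for _ in range(4)]
    f=lambda l:dict(l[0],frame=np.mean([q["frame"].astype(float) for q in l],0)); pickle.dump((f(ps),f(pt)),open("avg.pkl","wb"))
s,t=pickle.load(open("avg.pkl","rb"))
def H(x,y,yaw): 
    c,sn=np.cos(yaw),np.sin(yaw); return [box(x,y,0,yaw,.086,.044,0,.036),circ(x,y,.034,.011)]
def show(n,boxes,cs,ct,w,h,k):
    cv2.imwrite(f"pics/{n}.png",np.hstack([overlay(s["frame"],s,boxes,cs,w,h,k),overlay(t["frame"],t,boxes,ct,w,h,k)]))
if __name__=="__main__":
    show("ovh",H(.5472,.2348,np.radians(-28)),(198,168),(159,199),40,50,10)
    show("ovh0",[],(198,168),(159,199),40,50,10)
E
python3 o1.py
```

```text
(no output)
```

View pics/ovh.png

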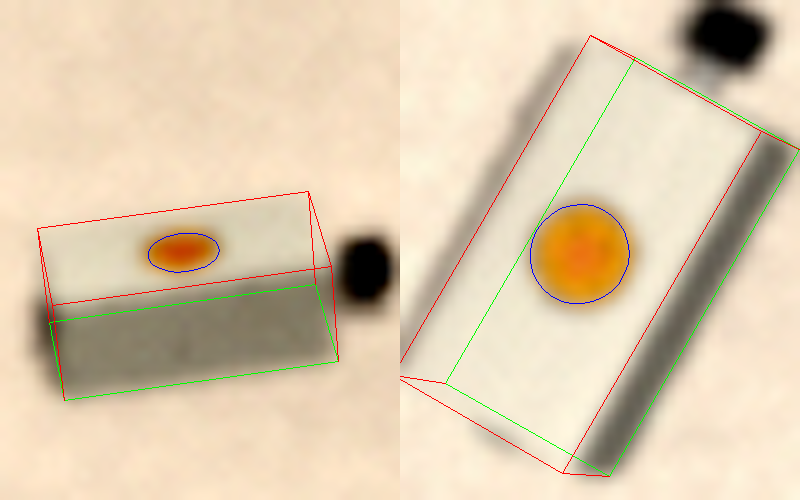

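View pics/ovh0.png

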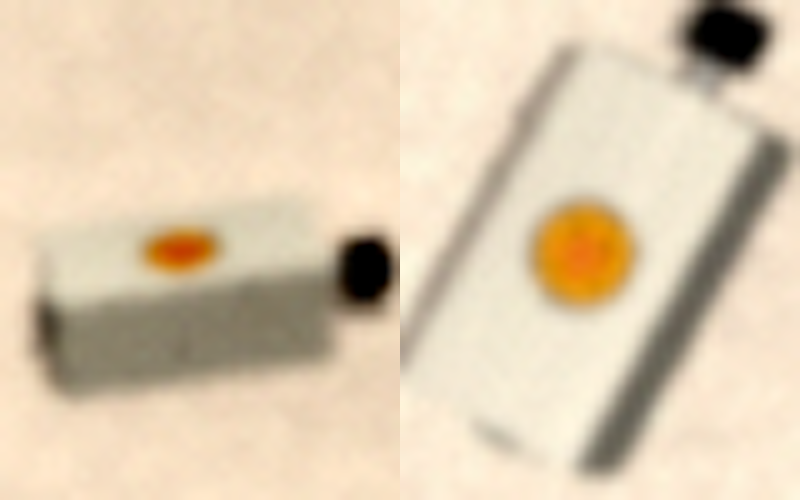

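```bash
cat > o2.py <<'E'
from o1 import *; import sys
def ST(x,y,yaw,px=None):
    c,sn=np.cos(yaw),np.sin(yaw)
    L=[box(x,y,0,yaw,.176,.084,0,.006),box(x,y,0,yaw,.15,.028,.006,.026,0,.021),box(x,y,0,yaw,.15,.028,.006,.026,0,-.021)]
    if px is not None: L+=[circ(x+c*px,y+sn*px,.056,.004),circ(x+c*px,y+sn*px,.026,.004)]
    return L
x,y,a,px=map(float,sys.argv[1:5])
B=ST(x,y,np.radians(a),px)
show("ovs"+sys.argv[5],B,(232,221),(266,229),70,90,6) if 0 else None
cv2.imwrite(f"pics/ovs{sys.argv[5]}.png",np.hstack([overlay(s["frame"],s,B,(232,221),66,96,6),overlay(t["frame"],t,B,(266,229),66,96,6)]))
cv2.imwrite(f"pics/ovp{sys.argv[5]}.png",np.hstack([overlay(s["frame"],s,B[3:],(227,217),20,28,20),overlay(t["frame"],t,B[3:],(267,233),20,28,20)]))
E
python3 o2.py .4885 -.006 15.5 -16 1
```

```text
(no output)
```

View pics/ovs1.png

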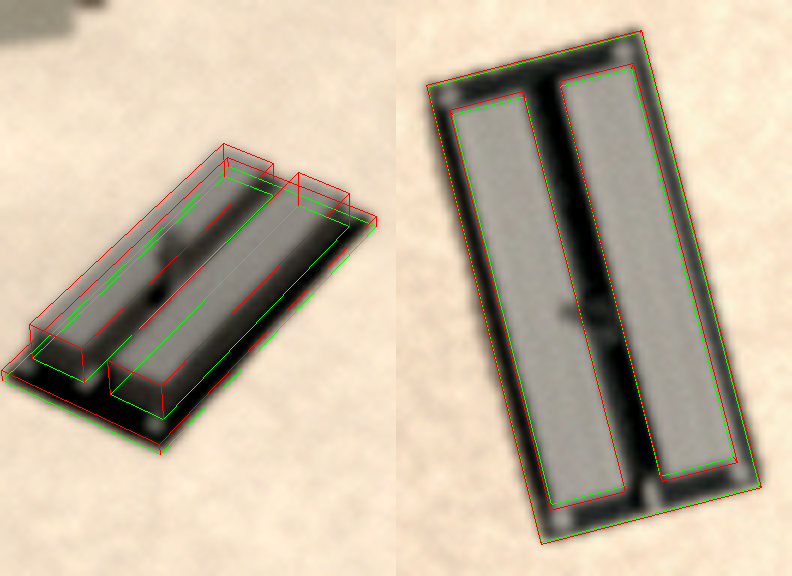

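View pics/ovp1.png

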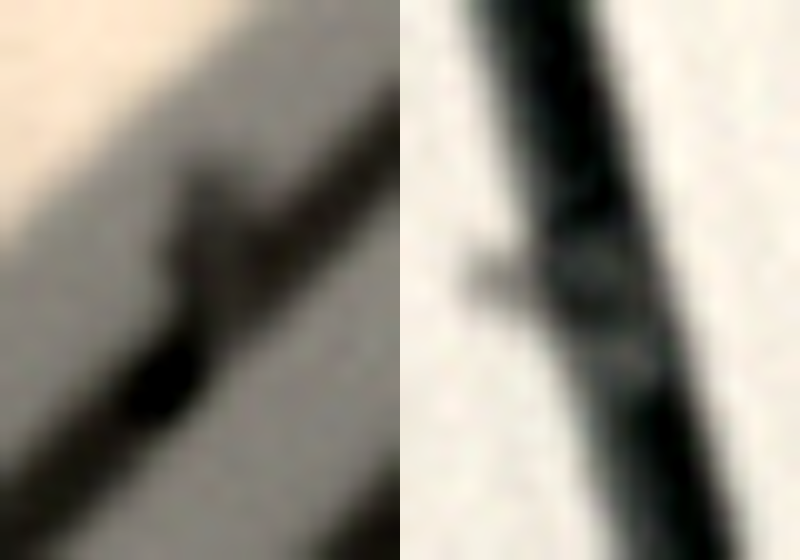

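```bash
python3 o2.py .4885 -.0055 15.5 -.014 2; python3 o2.py .4885 -.0055 15.5 -.010 3; python3 -c "
import cv2,numpy as np
a=[cv2.resize(cv2.imread(f'pics/ovp{i}.png'),(600,420)) for i in (2,3)]
cv2.imwrite('pics/ovpp.png',cv2.resize(np.vstack(a),(428,600)))"
```

```text
(no output)
```

View pics/ovp2.png

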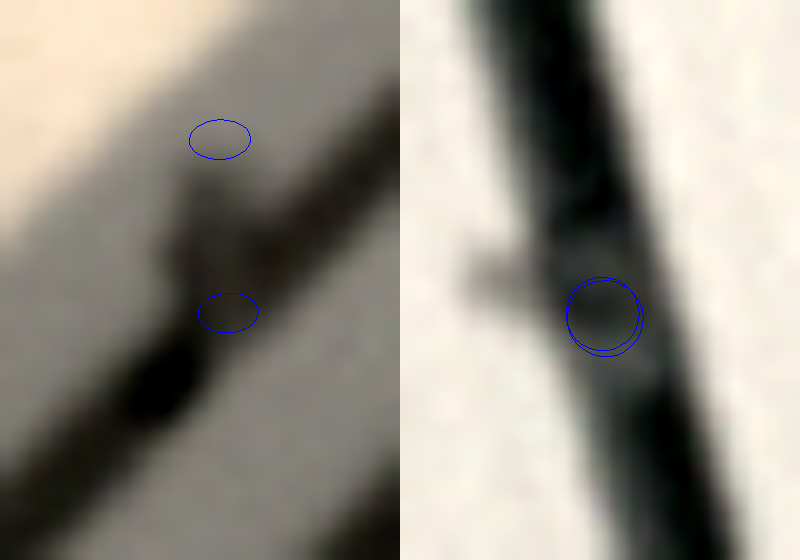

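View pics/ovp3.png

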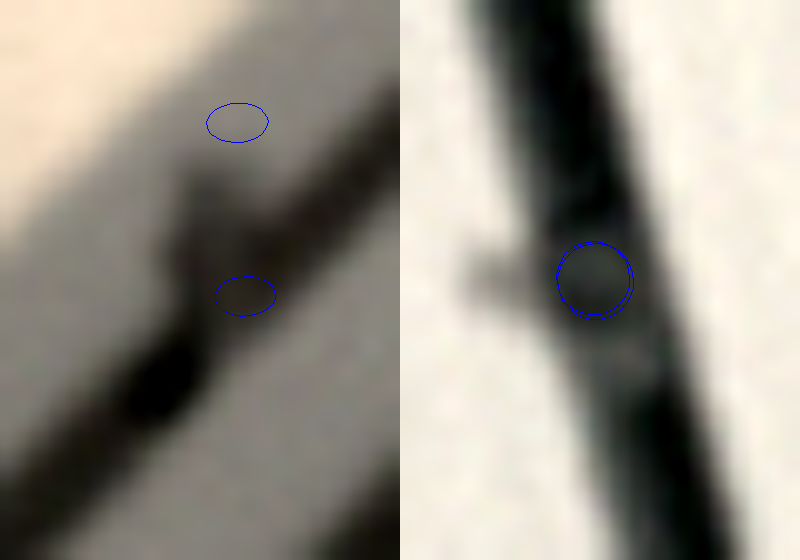

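```bash
python3 - <<'E'
from h import *; import pickle
s,t=pickle.load(open("avg.pkl","rb"))
def loc(X):
    a=np.radians(15.5); d=X-np.array([.4885,-.0055,0]);c,sn=np.cos(a),np.sin(a); return np.round([1000*(c*d[0]+sn*d[1]),1000*(-sn*d[0]+c*d[1]),1000*X[2]],1)
o1=(217,203);o2=(257,219)
S=lambda x,y:(o1[0]+(x+.5)/20-.5,o1[1]+(y+.5)/20-.5)
T=lambda x,y:(o2[0]+(x-400+.5)/20-.5,o2[1]+(y+.5)/20-.5)
print("side black",[loc(onplane(s,S(165,380),z)) for z in(.006,.016,.026)])
print("side topdark",[loc(onplane(s,S(*q),z)) for q in((195,170),(215,170),(235,180)) for z in(.026,.056)])
for q in((595,265),(600,310),(630,350),(590,205),(480,280)): print("top",q,[loc(onplane(t,T(*q),z)) for z in(.006,.026,.056)])
E
```

```text
side black [array([-11.5,  13.1,   6. ]), array([-20.4,   6.3,  16. ]), array([-29.4,  -0.6,  26. ])]
side topdark [array([ 7.7, 20.7, 26. ]), array([-20.8,  -0.8,  56. ]), array([ 9.2, 18.4, 26. ]), array([-19.4,  -3. ,  56. ]), array([ 8.9, 14.9, 26. ]), array([-19.7,  -6.4,  56. ])]
top (595, 265) [array([-8.9, -0.6,  6. ]), array([-8.6, -0.5, 26. ]), array([-8.3, -0.4, 56. ])]
top (600, 310) [array([-13.9,   0.1,   6. ]), array([-13.5,   0.2,  26. ]), array([-13. ,   0.3,  56. ])]
top (630, 350) [array([-19. ,  -2.1,   6. ]), array([-18.5,  -1.9,  26. ]), array([-17.8,  -1.7,  56. ])]
top (590, 205) [array([-2.2, -1.8,  6. ]), array([-2.2, -1.6, 26. ]), array([-2.1, -1.4, 56. ])]
top (480, 280) [array([-7.3, 12.3,  6. ]), array([-7.1, 12.1, 26. ]), array([-6.8, 11.8, 56. ])]
```

```bash
python3 - <<'E'
import pickle,numpy as np,cv2
s,t=pickle.load(open("avg.pkl","rb"))
def st(p,x0,y0,w,h,hi,k):
    a=p["frame"][y0:y0+h,x0:x0+w].mean(2); return cv2.resize(np.clip((a-30)/(hi-30)*255,0,255).astype(np.uint8),None,fx=k,fy=k,interpolation=cv2.INTER_NEAREST)
cv2.imwrite("pics/pinn.png",np.hstack([st(s,217,203,20,28,115,20),st(t,257,219,20,28,95,20)]))
print(s["frame"][203:231,217:237].mean(2).astype(int)[4:20])
print(t["frame"][225:245,259:277].mean(2).astype(int))
E
```

```text
[[134 134 134 135 134 132 129 123 116 110 109 107 106 106 106 106 105 104
  100  91]
 [133 134 135 135 133 128 122 115 110 107 107 107 106 106 105 106 104 100
   91  83]
 [132 132 134 132 129 122 115 109 107 105 105 106 105 106 106 103  99  91
   82  76]
 [132 132 132 128 123 115 110 107 104 101 100 100 101 103 104 100  91  82
   77  74]
 [132 130 126 121 115 110 107 105 100  94  92  94  96  99  99  91  83  76
   74  77]
 [130 125 119 113 109 107 105 104  99  88  85  88  92  94  90  82  77  75
   76  84]
 [125 119 112 108 106 106 106 103  95  85  83  84  86  86  81  75  75  76
   85  94]
 [119 111 108 107 105 106 105 101  92  81  79  80  78  77  76  75  77  83
   94 101]
 [112 108 106 105 105 105 104  97  85  77  78  78  75  73  74  77  82  92
  101 106]
 [107 105 105 105 105 105 104  98  85  76  77  77  76  74  77  82  94 102
  105 106]
 [105 105 105 104 104 104 103  98  88  76  76  78  77  77  83  92 100 105
  106 106]
 [105 105 105 105 104 103 101  95  85  74  75  78  79  83  92 101 105 105
  106 106]
 [105 105 104 104 103 102  97  89  77  71  75  81  85  92  99 105 106 105
  107 
[... 1061 characters left out ...]
 85 100 104 104 103 103]
 [104 103 103 101  98  84  70  62  62  63  59  58  78  97 103 104 102 103]
 [103 103 102 103 101  94  75  64  61  61  60  55  73  95 103 103 104 104]
 [104 103 102 102 103  98  82  67  59  56  52  49  66  91 104 104 103 103]
 [105 104 103 102 102 100  88  71  58  51  45  44  58  84  99 104 104 103]
 [103 103 103 102 103 102  94  73  59  50  45  42  51  77  96 104 104 103]
 [104 104 103 101 102 102  98  78  61  52  46  43  48  68  93 103 103 103]
 [103 104 103 102 103 104  99  81  66  55  48  44  45  62  89 101 104 103]
 [104 105 103 102 101 103 100  87  69  57  51  46  43  55  81  98 103 104]
 [104 103 103 103 102 103 103  94  75  60  53  45  43  50  72  94 103 104]]
```

View pics/pinn.png

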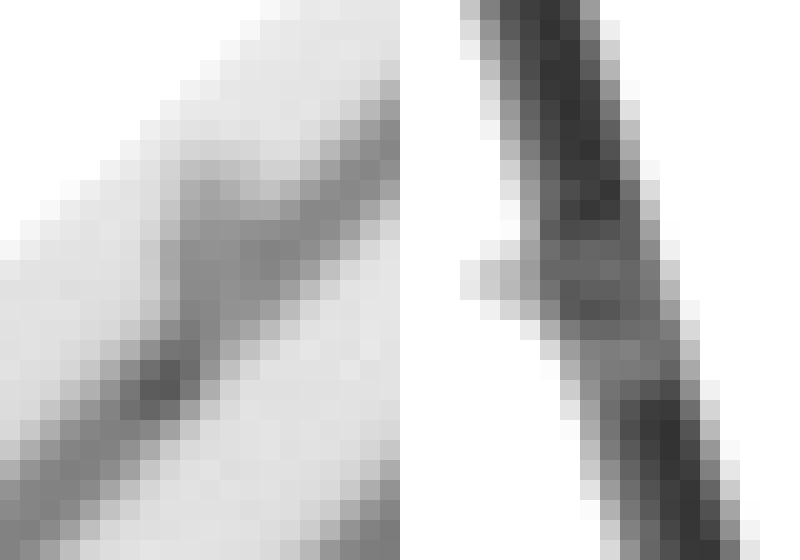

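```bash
cat > go.py <<'E'
import sys,numpy as np
from bench import get_obs
from scipy.spatial.transform import Rotation as Ro
def rep(x,y,z,yaw=None):
    o=get_obs(); R=Ro.from_euler("xyz",o["ee_rot"]).as_matrix(); d=R.T@(np.array([x,y,z])-o["tool_pos"])*100
    print("t",round(o["time"],2),"pos",np.round(o["tool_pos"]*1000,1),"yaw",round(np.degrees(o["ee_rot"][2]),2),"rp",np.round(np.degrees(o["ee_rot"][:2]),2),"F",np.round(o["wrist_force"],1),"w",round(o["width"]*1000,1),"j6",round(o["joint_positions"][5],2))
    print("shift cm tx ty tz",np.round(d,2), "" if yaw is None else f'twist {-((yaw-np.degrees(o["ee_rot"][2])+180)%360-180):.2f}')
if __name__=="__main__": rep(*map(float,sys.argv[1:]))
E
python3 go.py .547 .2348 .2 152.5
```

```text
t 1.9 pos [180.2 519.7 216.5] yaw 160.88 rp [180.   0.] F [ 0.3 -0.6  0.2] w 94.3 j6 -0.1
shift cm tx ty tz [-43.99 -14.9    1.65] twist 8.38
```

```bash
python3 -m crank '[{"tx":-4,"ty":-1.35,"tz":0,"twist":0,"grip":1},{"tx":-4,"ty":-1.35,"tz":0,"twist":0,"grip":1},{"tx":-4,"ty":-1.35,"tz":0,"twist":0,"grip":1},{"tx":-4,"ty":-1.35,"tz":0,"twist":0,"grip":1},{"tx":-4,"ty":-1.35,"tz":0,"twist":0,"grip":1},{"tx":-4,"ty":-1.35,"tz":0,"twist":0,"grip":1},{"tx":-4,"ty":-1.35,"tz":0,"twist":0,"grip":1},{"tx":-4,"ty":-1.35,"tz":0,"twist":0,"grip":1},{"tx":-4,"ty":-1.35,"tz":0,"twist":0,"grip":1},{"tx":-4,"ty":-1.35,"tz":0,"twist":0,"grip":1},{"tx":-4,"ty":-1.35,"tz":0,"twist":8.4,"grip":1},{"tx":0,"ty":0,"tz":0,"twist":0,"grip":1}]'; python3 go.py .547 .2348 .1 152.5
```

```text
time: 3.4
tool_pos: [0.549, 0.2331, 0.2157]
ee_rot: [-3.141, -0.0, 2.657]
wrist_force: [-0.1, 0.9, 0.1]
width: 0.0941
t 3.4 pos [549.  233.1 215.7] yaw 152.25 rp [-1.7995e+02 -2.0000e-02] F [-0.1  0.9  0.1] w 94.1 j6 -0.78
shift cm tx ty tz [ 0.25  0.07 11.57] twist -0.25
```

```bash
python3 -m crank '[{"tx":0.25,"ty":0.07,"tz":3,"twist":0,"grip":1},{"tx":0,"ty":0,"tz":4,"twist":0,"grip":1},{"tx":0,"ty":0,"tz":4,"twist":0,"grip":1},{"tx":0,"ty":0,"tz":3,"twist":0,"grip":1},{"tx":0,"ty":0,"tz":0,"twist":0,"grip":1}]'; python3 go.py .547 .2348 .0195 152.5; python3 - <<'E'
from ov import *
p=cams.snapshot("top");q=cams.snapshot("side")
B=[box(.5472,.2348,0,np.radians(-27.5),.086,.044,0,.036)]
cv2.imwrite("pics/g1.png",np.hstack([overlay(q["frame"],q,B,(198,160),80,100,5),overlay(p["frame"],p,B,(159,199),80,100,5)]))
E
```

```text
time: 4.03
tool_pos: [0.5424, 0.2371, 0.0735]
ee_rot: [-3.137, -0.005, 2.663]
wrist_force: [0.3, -0.8, 0.3]
width: 0.094
t 4.03 pos [542.4 237.1  73.5] yaw 152.58 rp [-179.74   -0.3 ] F [ 0.3 -0.8  0.3] w 94.0 j6 -0.78
shift cm tx ty tz [-0.54  0.03  5.39] twist 0.08
```

View pics/g1.png

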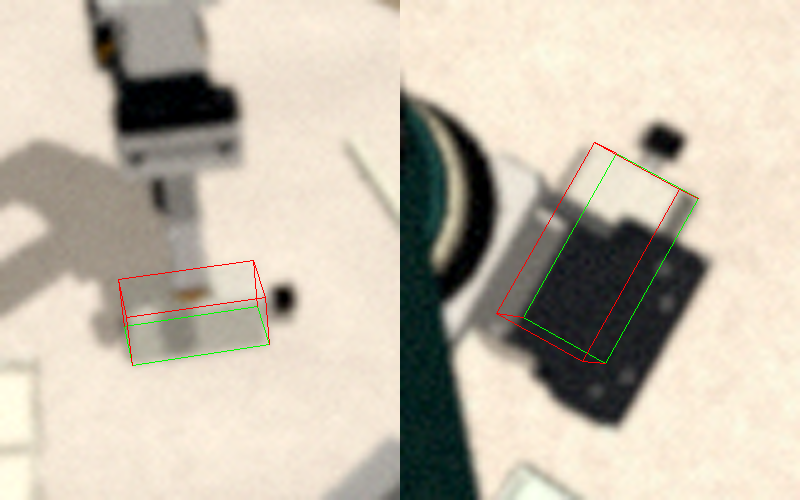

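```bash
python3 go.py .547 .2348 .0195 152.5;python3 -m crank '[{"tx":0,"ty":0,"tz":0,"twist":0,"grip":1}]';python3 go.py .547 .2348 .0195 152.5
```

```text
t 4.12 pos [545.4 237.7  77.6] yaw 152.55 rp [1.7994e+02 3.0000e-02] F [ 0.4 -0.1  0.9] w 93.8 j6 -0.78
shift cm tx ty tz [-0.28 -0.19  5.81] twist 0.05
time: 4.25
tool_pos: [0.5465, 0.2377, 0.079]
ee_rot: [3.139, 0.003, 2.662]
wrist_force: [0.4, 0.7, 0.2]
width: 0.0941
t 4.25 pos [546.5 237.7  79. ] yaw 152.51 rp [1.7982e+02 1.6000e-01] F [0.4 0.7 0.2] w 94.1 j6 -0.78
shift cm tx ty tz [-0.16 -0.26  5.95] twist 0.01
```

```bash
python3 -m crank '[{"tx":-0.1,"ty":-0.2,"tz":1,"twist":0,"grip":1},{"tx":0,"ty":0,"tz":1.5,"twist":0,"grip":1},{"tx":0,"ty":0,"tz":1.5,"twist":0,"grip":1},{"tx":0,"ty":0,"tz":1,"twist":0,"grip":1},{"tx":0,"ty":0,"tz":0.7,"twist":0,"grip":1},{"tx":0,"ty":0,"tz":0.2,"twist":0,"grip":1},{"tx":0,"ty":0,"tz":0,"twist":0,"grip":1},{"tx":0,"ty":0,"tz":0,"twist":0,"grip":1}]';python3 go.py .547 .2348 .0195 152.5;python3 -m crank '[{"tx":0,"ty":0,"tz":0,"twist":0,"grip":1}]'
```

```text
time: 5.25
tool_pos: [0.5458, 0.2349, 0.0181]
ee_rot: [3.141, 0.001, 2.661]
wrist_force: [-0.6, 0.9, 0.1]
width: 0.0937
t 5.25 pos [545.8 234.9  18.1] yaw 152.47 rp [1.7995e+02 5.0000e-02] F [-0.6  0.9  0.1] w 93.7 j6 -0.78
shift cm tx ty tz [-0.11  0.05 -0.14] twist -0.03
time: 5.38
tool_pos: [0.5457, 0.2349, 0.018]
ee_rot: [3.141, 0.001, 2.661]
wrist_force: [0.1, 0.5, 0.4]
width: 0.0938
```

```bash
python3 -m crank '[{"tx":-0.1,"ty":0.0,"tz":0,"twist":0,"grip":0.6},{"tx":0,"ty":0,"tz":0,"twist":0,"grip":0.5},{"tx":0,"ty":0,"tz":0,"twist":0,"grip":0.3},{"tx":0,"ty":0,"tz":0,"twist":0,"grip":0.3},{"tx":0,"ty":0,"tz":0,"twist":0,"grip":0.3},{"tx":0,"ty":0,"tz":0,"twist":0,"grip":0.3},{"tx":0,"ty":0,"tz":0,"twist":0,"grip":0.3},{"tx":0,"ty":0,"tz":0,"twist":0,"grip":0.3}]';python3 go.py .547 .2348 .0195 152.5
```

```text
time: 6.38
tool_pos: [0.5463, 0.2343, 0.0175]
ee_rot: [3.141, 0.0, 2.661]
wrist_force: [0.2, -0.1, -0.4]
width: 0.044
t 6.38 pos [546.3 234.3  17.5] yaw 152.47 rp [179.99   0.  ] F [ 0.2 -0.1 -0.4] w 44.0 j6 -0.78
shift cm tx ty tz [-0.04  0.08 -0.2 ] twist -0.03
```

```bash
python3 -m crank '[{"tx":0,"ty":0,"tz":-0.3,"twist":0,"grip":0.3},{"tx":0,"ty":0,"tz":-1,"twist":0,"grip":0.3},{"tx":0,"ty":0,"tz":-2,"twist":0,"grip":0.3},{"tx":0,"ty":0,"tz":-3,"twist":0,"grip":0.3},{"tx":0,"ty":0,"tz":-3,"twist":0,"grip":0.3},{"tx":0,"ty":0,"tz":-2,"twist":0,"grip":0.3},{"tx":0,"ty":0,"tz":-1,"twist":0,"grip":0.3},{"tx":0,"ty":0,"tz":0,"twist":0,"grip":0.3},{"tx":0,"ty":0,"tz":0,"twist":0,"grip":0.3},{"tx":0,"ty":0,"tz":0,"twist":0,"grip":0.3},{"tx":0,"ty":0,"tz":0,"twist":0,"grip":0.3}]';python3 go.py .4765 -.0088 .14 195.5
```

```text
time: 7.75
tool_pos: [0.5459, 0.2342, 0.1396]
ee_rot: [-3.141, -0.001, 2.661]
wrist_force: [-0.2, 1.0, -5.3]
width: 0.044
t 7.75 pos [545.9 234.2 139.6] yaw 152.47 rp [-1.7994e+02 -6.0000e-02] F [-0.2  1.  -5.3] w 44.0 j6 -0.78
shift cm tx ty tz [-5.080e+00 -2.475e+01 -2.000e-02] twist -43.03
```

```bash
python3 -m crank '[{"tx":-0.25,"ty":-1.25,"tz":0,"twist":0,"grip":0.3},{"tx":-0.7,"ty":-3.5,"tz":0,"twist":0,"grip":0.3},{"tx":-0.8,"ty":-4,"tz":0,"twist":0,"grip":0.3},{"tx":-0.8,"ty":-4,"tz":0,"twist":0,"grip":0.3},{"tx":-0.8,"ty":-4,"tz":0,"twist":0,"grip":0.3},{"tx":-0.8,"ty":-4,"tz":0,"twist":0,"grip":0.3},{"tx":-0.5,"ty":-2.5,"tz":0,"twist":-5,"grip":0.3},{"tx":-0.4,"ty":-1.5,"tz":0,"twist":-9,"grip":0.3},{"tx":0,"ty":0,"tz":0,"twist":-10,"grip":0.3},{"tx":0,"ty":0,"tz":0,"twist":-10,"grip":0.3},{"tx":0,"ty":0,"tz":0,"twist":-6,"grip":0.3},{"tx":0,"ty":0,"tz":0,"twist":-3,"grip":0.3}]';python3 -m crank '[{"tx":0,"ty":0,"tz":0,"twist":0,"grip":0.3},{"tx":0,"ty":0,"tz":0,"twist":0,"grip":0.3},{"tx":0,"ty":0,"tz":0,"twist":0,"grip":0.3},{"tx":0,"ty":0,"tz":0,"twist":0,"grip":0.3}]';python3 go.py .4765 -.0088 .08 195.5
```

```text
time: 9.25
tool_pos: [0.4774, -0.0095, 0.1406]
ee_rot: [-3.141, -0.0, -2.87]
wrist_force: [-0.3, 0.5, -4.5]
width: 0.0439
time: 9.75
tool_pos: [0.4779, -0.0088, 0.1405]
ee_rot: [3.142, 0.0, -2.872]
wrist_force: [-0.1, -0.3, -4.3]
width: 0.0439
t 9.75 pos [477.9  -8.8 140.5] yaw -164.53 rp [180.   0.] F [-0.1 -0.3 -4.3] w 43.9 j6 -1.98
shift cm tx ty tz [0.14 0.04 6.05] twist -0.03
```

```bash
python3 -m crank '[{"tx":0.14,"ty":0.04,"tz":1,"twist":0,"grip":0.3},{"tx":0,"ty":0,"tz":2,"twist":0,"grip":0.3},{"tx":0,"ty":0,"tz":2,"twist":0,"grip":0.3},{"tx":0,"ty":0,"tz":1,"twist":0,"grip":0.3},{"tx":0,"ty":0,"tz":0,"twist":0,"grip":0.3},{"tx":0,"ty":0,"tz":0,"twist":0,"grip":0.3},{"tx":0,"ty":0,"tz":0,"twist":0,"grip":0.3}]';python3 go.py .4765 -.0088 .08 195.5; python3 - <<'E'
from ov import *
o=get_obs();x,y,z=o["tool_pos"]
p=cams.snapshot("top");q=cams.snapshot("side")
a=np.radians(15.5)
B=[box(x,y,z-.0175,a,.086,.044,0,.036),circ(x,y,z-.0175+.034,.011),circ(.4765,-.0088,.056,.004)]
cv2.imwrite("pics/g2.png",np.hstack([overlay(q["frame"],q,B,(225,205),66,84,6),overlay(p["frame"],p,B,(266,229),66,84,6)]))
E
```

```text
time: 10.62
tool_pos: [0.4772, -0.0088, 0.0815]
ee_rot: [-3.141, 0.002, -2.872]
wrist_force: [1.5, 0.2, -4.7]
width: 0.0437
t 10.62 pos [477.2  -8.8  81.5] yaw -164.53 rp [-1.7996e+02  1.1000e-01] F [ 1.5  0.2 -4.7] w 43.7 j6 -1.98
shift cm tx ty tz [0.07 0.02 0.15] twist -0.03
```

View pics/g2.png

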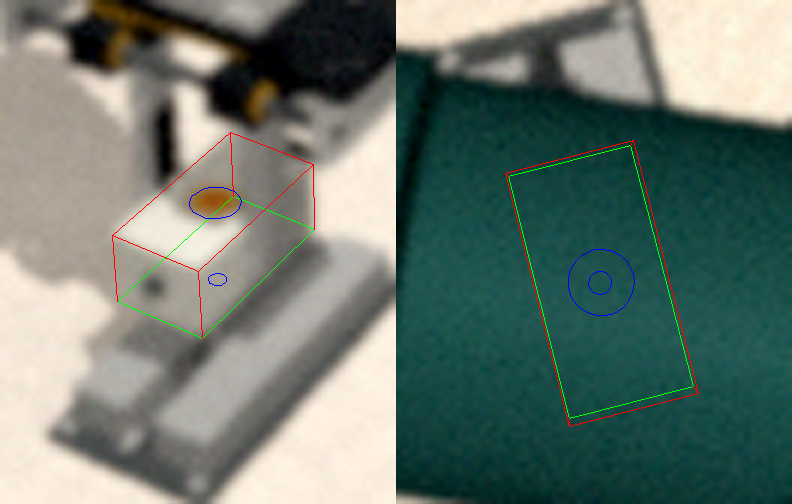

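```bash
python3 -m crank '[{"tx":0.05,"ty":0.0,"tz":0.4,"twist":0,"grip":0.3},{"tx":0,"ty":0,"tz":0.2,"twist":0,"grip":0.3},{"tx":0,"ty":0,"tz":0,"twist":0,"grip":0.3},{"tx":0,"ty":0,"tz":0,"twist":0,"grip":0.3}]';for i in 1 2; do python3 -m crank '[{"tx":0,"ty":0,"tz":0.1,"twist":0,"grip":0.3},{"tx":0,"ty":0,"tz":0,"twist":0,"grip":0.3}]'; done
```

```text
time: 11.22
tool_pos: [0.476, -0.0089, 0.0744]
ee_rot: [3.141, 0.0, -2.872]
wrist_force: [0.1, -0.0, -5.2]
width: 0.0439
time: 11.48
tool_pos: [0.4761, -0.0089, 0.0735]
ee_rot: [3.142, 0.0, -2.872]
wrist_force: [0.3, 0.2, -5.5]
width: 0.0439
time: 11.72
tool_pos: [0.4762, -0.0089, 0.0732]
ee_rot: [-3.141, 0.001, -2.872]
wrist_force: [-1.6, 0.9, -0.4]
width: 0.0436
```

```bash
cat > tq.py <<'E'
from bench import get_obs
import numpy as np
from scipy.spatial.transform import Rotation as Ro
o=get_obs();R=Ro.from_euler("xyz",o["ee_rot"]).as_matrix()
print(round(o["time"],2),np.round(o["tool_pos"]*1000,2),"F tool",np.round(R.T@o["wrist_force"],2),"T tool mNm",np.round(R.T@o["wrist_torque"]*1000,1),np.round(np.degrees(o["ee_rot"]),2))
E
for i in 1 2 3 4; do python3 tq.py; python3 -m crank '[{"tx":0,"ty":0,"tz":0,"twist":0,"grip":0.3}]' >/dev/null; done; python3 tq.py;  python3 -m crank '[{"tx":0,"ty":0,"tz":-0.2,"twist":0,"grip":0.3},{"tx":0,"ty":0,"tz":0,"twist":0,"grip":0.3}]' >/dev/null;  for i in 1 2 3 4; do python3 tq.py; python3 -m crank '[{"tx":0,"ty":0,"tz":0,"twist":0,"grip":0.3}]' >/dev/null; done; python3 tq.py
```

```text
11.72 [476.23  -8.93  73.19] F tool [1.32 1.32 0.4 ] T tool mNm [-159.   359.7   13.9] [-1.7999e+02  3.0000e-02 -1.6453e+02]
11.85 [476.25  -8.93  73.13] F tool [ 2.07  0.11 -0.96] T tool mNm [-218.8  422.8    9.2] [-1.7999e+02  4.0000e-02 -1.6452e+02]
11.97 [476.26  -8.91  73.07] F tool [ 1.33  0.21 -1.13] T tool mNm [-192.9  406.4   13.2] [-1.7999e+02  4.0000e-02 -1.6453e+02]
12.1 [476.27  -8.94  73.04] F tool [ 1.77  1.31 -2.81] T tool mNm [-208.7  451.3   14.5] [-1.7998e+02  4.0000e-02 -1.6452e+02]
12.22 [476.25  -8.93  72.98] F tool [ 2.15  1.55 -3.12] T tool mNm [-240.8  491.2   13.6] [-1.7999e+02  4.0000e-02 -1.6453e+02]
12.47 [475.62  -8.85  73.4 ] F tool [ 0.28 -1.18  4.23] T tool mNm [-64.  -52.4 -39. ] [ 1.7997e+02 -6.0000e-02 -1.6453e+02]
12.6 [475.61  -8.85  73.57] F tool [ 0.7  -0.22  5.  ] T tool mNm [-24.9  10.7   5.2] [ 1.7997e+02 -6.0000e-02 -1.6453e+02]
12.72 [475.73  -8.85  73.88] F tool [-0.06  0.14  4.63] T tool mNm [-37.2  -8.7  57.4] [ 1.7997e+02 -5.0000e-02 -1.6453e+02]
12.85 [475.91  -8.86  74.21] F tool [-0.   -0.09  4.7 ] T tool mNm [-84.   44.1  15.4] [ 1.7998e+02 -2.0000e-02 -1.6452e+02]
12.97 [476.03  -8.9   74.41] F tool [0.21 0.31 4.25] T tool mNm [-28.   -1.9 -16.7] [ 180.      0.   -164.53]
```

```bash
python3 -m crank '[{"tx":0,"ty":0,"tz":0.15,"twist":0,"grip":0.3},{"tx":0,"ty":0,"tz":0,"twist":0,"grip":0.3}]' >/dev/null; python3 tq.py; for i in 1 2 3 4 5; do python3 -m crank '[{"tx":-0.06,"ty":0,"tz":0,"twist":0,"grip":0.3},{"tx":0,"ty":0,"tz":0,"twist":0,"grip":0.3}]' >/dev/null; python3 tq.py; done
```

```text
13.22 [476.25  -8.92  73.35] F tool [ 1.03 -0.13  3.34] T tool mNm [-74.8  23.6  12.9] [-1.7999e+02  4.0000e-02 -1.6453e+02]
13.47 [476.42  -8.87  73.25] F tool [ 2.01 -0.75  0.13] T tool mNm [-50.  506.1  62.4] [-1.7999e+02 -3.0000e-02 -1.6452e+02]
13.72 [477.03  -8.71  73.2 ] F tool [ 3.46 -1.25 -0.07] T tool mNm [-23.5 633.5   3. ] [-1.7999e+02 -2.0000e-02 -1.6453e+02]
13.97 [477.8   -8.53  73.22] F tool [ 3.31  0.17 -1.09] T tool mNm [-41.9 776.4  87.1] [-179.99    0.   -164.53]
14.22 [478.31  -8.34  73.19] F tool [ 5.06 -0.34 -3.46] T tool mNm [-37.5 888.2 -48.7] [-1.7999e+02 -1.0000e-02 -1.6452e+02]
14.47 [478.91  -8.21  73.19] F tool [ 4.72  0.01 -4.61] T tool mNm [ -28.5 1070.    32.1] [-179.99   -0.   -164.53]
```

```bash
python3 -m crank '[{"tx":0,"ty":0,"tz":-0.3,"twist":0,"grip":0.3},{"tx":0.3,"ty":0,"tz":0,"twist":0,"grip":0.3},{"tx":0,"ty":0,"tz":0,"twist":0,"grip":0.3},{"tx":0,"ty":0,"tz":0.15,"twist":0,"grip":0.3},{"tx":0,"ty":0,"tz":0.1,"twist":0,"grip":0.3},{"tx":0,"ty":0,"tz":0,"twist":0,"grip":0.3}]' >/dev/null; python3 tq.py; for i in 1 2 3 4 5; do python3 -m crank '[{"tx":0.06,"ty":0,"tz":0,"twist":0,"grip":0.3},{"tx":0,"ty":0,"tz":0,"twist":0,"grip":0.3}]' >/dev/null; python3 tq.py; done
```

```text
15.22 [476.08  -8.86  73.43] F tool [-0.19 -0.17  4.45] T tool mNm [-92.3  21.9  39.4] [ 1.7999e+02  1.0000e-02 -1.6453e+02]
15.47 [475.41  -9.07  73.42] F tool [ 0.09 -0.68  5.64] T tool mNm [-98.2  28.3  32.9] [ 180.      0.   -164.53]
15.72 [474.8   -9.23  73.43] F tool [-0.46  0.28  3.84] T tool mNm [-35.7  17.   -6.7] [ 179.99   -0.   -164.53]
15.97 [474.24  -9.39  73.47] F tool [-0.45 -0.28  5.27] T tool mNm [-55.1  -3.7  17.1] [ 179.99    0.   -164.53]
16.23 [473.68  -9.52  73.47] F tool [-0.37 -0.6   4.41] T tool mNm [-88.   14.   13.9] [ 180.      0.   -164.52]
16.48 [473.07  -9.7   73.43] F tool [ 0.15 -0.47  3.88] T tool mNm [ -8.7 -18.5  11.3] [ 179.99   -0.   -164.53]
```

```bash
python3 -m crank '[{"tx":0,"ty":0,"tz":0.08,"twist":0,"grip":0.3},{"tx":0,"ty":0,"tz":0,"twist":0,"grip":0.3}]' >/dev/null; python3 tq.py; for i in 1 2 3 4 ; do python3 -m crank '[{"tx":-0.07,"ty":0,"tz":0,"twist":0,"grip":0.3},{"tx":0,"ty":0,"tz":0,"twist":0,"grip":0.3}]' >/dev/null; python3 tq.py; done
```

```text
16.73 [473.06  -9.69  72.55] F tool [-0.81 -0.9   4.85] T tool mNm [-34.3 -13.9  10.6] [ 1.7999e+02 -1.0000e-02 -1.6453e+02]
16.98 [473.83  -9.55  72.68] F tool [ 0.26 -0.69  5.75] T tool mNm [-64.6  28.1 -63.8] [-180.     -0.   -164.53]
17.23 [474.26  -9.47  72.57] F tool [ 1.6  -1.44  4.46] T tool mNm [ 26.8 233.6 -16. ] [-1.8000e+02 -4.0000e-02 -1.6452e+02]
17.48 [474.62  -9.39  72.49] F tool [ 2.81 -0.79  4.42] T tool mNm [190.4 615.9 -17.8] [-1.8000e+02 -9.0000e-02 -1.6453e+02]
17.73 [474.87  -9.29  72.37] F tool [ 5.5  -0.82  2.7 ] T tool mNm [ 217.2 1046.    53.8] [-1.8000e+02 -1.5000e-01 -1.6453e+02]
```

```bash
python3 -m crank '[{"tx":0.15,"ty":0,"tz":0,"twist":0,"grip":0.3},{"tx":0.14,"ty":0,"tz":0,"twist":0,"grip":0.3},{"tx":0,"ty":0,"tz":0,"twist":0,"grip":0.3},{"tx":0,"ty":0,"tz":0,"twist":0,"grip":0.3}]' >/dev/null; python3 tq.py; for i in 1 2 3 ; do python3 -m crank '[{"tx":0,"ty":0,"tz":0.15,"twist":0,"grip":0.3},{"tx":0,"ty":0,"tz":0,"twist":0,"grip":0.3}]' >/dev/null; python3 tq.py; done
```

```text
18.23 [473.65  -9.48  72.99] F tool [0.22 0.8  4.55] T tool mNm [30.7 -4.5 20.6] [ 1.7999e+02  1.0000e-01 -1.6452e+02]
18.48 [473.14  -9.62  71.07] F tool [ 0.54 -1.28  4.74] T tool mNm [ -7.7 -38.9  15.7] [ 1.7999e+02  1.0000e-02 -1.6452e+02]
18.73 [472.94  -9.72  69.49] F tool [ 0.04 -0.27  5.29] T tool mNm [-24.3 -18.8  36.3] [ 1.7999e+02 -1.0000e-02 -1.6452e+02]
18.98 [472.92  -9.72  67.99] F tool [-0.62 -0.51  5.01] T tool mNm [-52.5  41.1   9.3] [ 1.7999e+02 -1.0000e-02 -1.6453e+02]
```

```bash
for i in 1 2 3 ; do python3 -m crank '[{"tx":0,"ty":0,"tz":0.15,"twist":0,"grip":0.3},{"tx":0,"ty":0,"tz":0.15,"twist":0,"grip":0.3},{"tx":0,"ty":0,"tz":0,"twist":0,"grip":0.3}]' >/dev/null; python3 tq.py; done; for i in 1 2 3; do  python3 -m crank '[{"tx":0,"ty":0,"tz":0.15,"twist":0,"grip":0.3},{"tx":0,"ty":0,"tz":0,"twist":0,"grip":0.3}]' >/dev/null; python3 tq.py; done
```

```text
19.35 [472.92  -9.77  64.97] F tool [0.52 0.28 5.02] T tool mNm [-55.5  18.5  -8. ] [ 1.7999e+02 -2.0000e-02 -1.6453e+02]
19.73 [472.91  -9.72  61.99] F tool [ 0.03 -0.02  5.01] T tool mNm [-6.2 12.6  4.2] [ 1.7999e+02 -1.0000e-02 -1.6452e+02]
20.1 [473.19  -9.67  59.4 ] F tool [-0.11  0.12  2.69] T tool mNm [-123.9   32.7   68. ] [ 1.8000e+02  2.0000e-02 -1.6452e+02]
20.35 [473.78  -9.59  59.1 ] F tool [ 1.87  1.18 -5.93] T tool mNm [-322.7  298.9   18.7] [-1.7998e+02  1.1000e-01 -1.6452e+02]
20.6 [474.07  -9.65  58.89] F tool [  4.13   2.21 -10.62] T tool mNm [-484.1  710.7  -20.1] [-1.7996e+02  1.6000e-01 -1.6452e+02]
20.85 [474.2   -9.77  57.81] F tool [  5.06   2.22 -12.29] T tool mNm [-530.5  875.2   33.9] [-179.94    0.18 -164.52]
```

```bash
for i in 1 2 3 4; do  python3 -m crank '[{"tx":0,"ty":0,"tz":0.15,"twist":0,"grip":0.3},{"tx":0,"ty":0,"tz":0,"twist":0,"grip":0.3}]' ; python3 tq.py; done
```

```text
time: 21.1
tool_pos: [0.4742, -0.0098, 0.0557]
ee_rot: [-3.14, 0.003, -2.871]
wrist_force: [-4.3, 1.0, 9.7]
width: 0.0437
21.1 [474.17  -9.82  55.73] F tool [ 3.83  2.06 -9.68] T tool mNm [-387.4  572.3   30.1] [-1.7993e+02  1.7000e-01 -1.6452e+02]
time: 21.35
tool_pos: [0.4739, -0.0099, 0.054]
ee_rot: [-3.14, 0.002, -2.871]
wrist_force: [-3.9, 0.2, 9.9]
width: 0.0435
21.35 [473.95  -9.92  53.96] F tool [ 3.73  1.23 -9.87] T tool mNm [-315.3  644.5    7.3] [-1.7993e+02  1.3000e-01 -1.6452e+02]
time: 21.6
tool_pos: [0.474, -0.01, 0.0523]
ee_rot: [-3.14, 0.002, -2.871]
wrist_force: [-4.0, 0.1, 7.2]
width: 0.0437
21.6 [473.97  -9.98  52.34] F tool [ 3.81  1.17 -7.2 ] T tool mNm [-246.3  566.8  -13.2] [-1.7992e+02  1.3000e-01 -1.6452e+02]
time: 21.85
tool_pos: [0.4729, -0.0099, 0.0481]
ee_rot: [-3.141, -0.0, -2.872]
wrist_force: [0.6, 0.1, -4.2]
width: 0.0437
21.85 [472.89  -9.87  48.06] F tool [-0.6  -0.02  4.24] T tool mNm [-38.7 -57.8  22.1] [-1.7999e+02 -1.0000e-02 -1.6453e+02]
```

```bash
for i in 1 2 ; do  python3 -m crank '[{"tx":0,"ty":0,"tz":0.15,"twist":0,"grip":0.3},{"tx":0,"ty":0,"tz":0,"twist":0,"grip":0.3}]' >/dev/null; python3 tq.py; done; for i in 1 2 3 ; do  python3 -m crank '[{"tx":0,"ty":0,"tz":0.06,"twist":0,"grip":0.3},{"tx":0,"ty":0,"tz":0,"twist":0,"grip":0.3}]' >/dev/null; python3 tq.py; done
```

```text
22.1 [472.72  -9.84  46.31] F tool [-1.04 -0.46  4.91] T tool mNm [ 143.9 -147.6  -38. ] [ 1.7999e+02 -6.0000e-02 -1.6453e+02]
22.35 [472.82  -9.76  45.28] F tool [-0.24 -1.    3.86] T tool mNm [ 96.3 -16.7  19.2] [ 1.7999e+02 -3.0000e-02 -1.6452e+02]
22.6 [472.91  -9.71  44.99] F tool [ 0.07 -0.37  3.63] T tool mNm [ 61.5 -19.4   1.6] [ 1.7999e+02 -1.0000e-02 -1.6452e+02]
22.85 [473.02  -9.7   44.44] F tool [ 0.13 -0.89  3.4 ] T tool mNm [ 48.   44.8 -31.4] [ 179.99    0.   -164.53]
23.1 [473.04  -9.69  43.83] F tool [-0.08  0.86  4.72] T tool mNm [ 32.7 -28.9  14.8] [ 179.99    0.   -164.52]
```

```bash
for i in 1 2 3 4; do  python3 -m crank '[{"tx":0,"ty":0,"tz":0.06,"twist":0,"grip":0.3},{"tx":0,"ty":0,"tz":0,"twist":0,"grip":0.3}]' >/dev/null; python3 tq.py; done
```

```text
23.35 [473.11  -9.71  43.46] F tool [-0.59 -0.1   2.76] T tool mNm [-9.6 92.7 48.3] [ 1.8000e+02  1.0000e-02 -1.6453e+02]
23.6 [473.14  -9.68  43.44] F tool [ 2.71  1.22 -3.75] T tool mNm [-166.7  554.9   -7. ] [ 1.8000e+02  2.0000e-02 -1.6452e+02]
23.85 [473.14  -9.69  43.4 ] F tool [ 5.07  0.09 -5.99] T tool mNm [-318.6  745.1   -3. ] [-1.8000e+02  2.0000e-02 -1.6452e+02]
24.1 [473.13  -9.7   43.41] F tool [  5.36   2.51 -10.03] T tool mNm [-425.3 1015.1   33.4] [-1.8000e+02  2.0000e-02 -1.6452e+02]
```

```bash
python3 -m crank '[{"tx":0,"ty":0,"tz":-0.15,"twist":0,"grip":0.3},{"tx":0,"ty":0,"tz":0,"twist":0,"grip":0.3},{"tx":0,"ty":0,"tz":0,"twist":0,"grip":0.8},{"tx":0,"ty":0,"tz":0,"twist":0,"grip":0.8},{"tx":0,"ty":0,"tz":0,"twist":0,"grip":0.8},{"tx":0,"ty":0,"tz":0,"twist":0,"grip":0.8}]'; python3 tq.py; python3 -m crank '[{"tx":0,"ty":0,"tz":-1,"twist":0,"grip":0.8},{"tx":0,"ty":0,"tz":-2,"twist":0,"grip":0.8},{"tx":0,"ty":0,"tz":-3,"twist":0,"grip":0.8},{"tx":0,"ty":0,"tz":-2,"twist":0,"grip":0.8},{"tx":0,"ty":0,"tz":-1,"twist":0,"grip":0.8},{"tx":0,"ty":0,"tz":0,"twist":0,"grip":0.8},{"tx":0,"ty":0,"tz":0,"twist":0,"grip":0.8}]'; python3 - <<'E'
from ov import *
p=cams.snapshot("top");q=cams.snapshot("side")
a=np.radians(15.5);x,y=.4731,-.0097
B=[box(x,y,.026,a,.086,.044,0,.036),circ(x,y,.076,.011),circ(x,y,.062,.011)]
cv2.imwrite("pics/g3.png",np.hstack([overlay(q["frame"],q,B,(225,205),66,84,6),overlay(p["frame"],p,B,(266,229),66,84,6)]))
E
```

```text
time: 24.85
tool_pos: [0.4731, -0.0097, 0.0429]
ee_rot: [3.142, 0.0, -2.872]
wrist_force: [-0.1, 0.2, 0.2]
width: 0.075
24.85 [473.12  -9.75  42.85] F tool [ 0.02  0.25 -0.21] T tool mNm [-41.5 -32.9  79. ] [ 1.8000e+02  1.0000e-02 -1.6453e+02]
time: 25.72
tool_pos: [0.4725, -0.0097, 0.132]
ee_rot: [3.141, -0.002, -2.872]
wrist_force: [-0.4, 0.6, -0.4]
width: 0.075
```

View pics/g3.png

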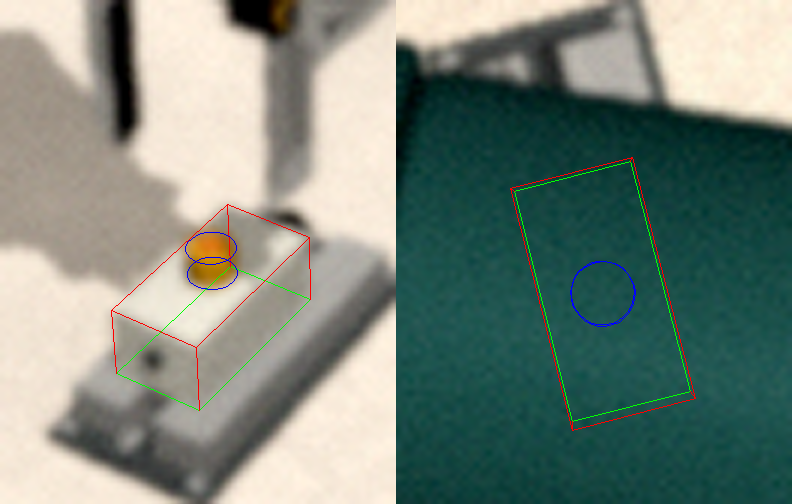

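```bash
python3 -m crank '[{"tx":0,"ty":0,"tz":1,"twist":0,"grip":0.5},{"tx":0,"ty":0,"tz":1.5,"twist":0,"grip":0.5},{"tx":0,"ty":0,"tz":1.5,"twist":0,"grip":0.5},{"tx":0,"ty":0,"tz":1,"twist":0,"grip":0.5},{"tx":0,"ty":0,"tz":0.3,"twist":0,"grip":0.5},{"tx":0,"ty":0,"tz":0,"twist":0,"grip":0.5},{"tx":0,"ty":0,"tz":0,"twist":0,"grip":0.5},{"tx":0,"ty":0,"tz":0,"twist":0,"grip":0.5}]'; python3 go.py .4731 -.0097 .075 195.5
```

```text
time: 26.82
tool_pos: [0.4735, -0.0098, 0.0806]
ee_rot: [-3.141, 0.001, -2.872]
wrist_force: [-0.6, -0.3, 0.1]
width: 0.047
t 26.82 pos [473.5  -9.8  80.6] yaw -164.53 rp [-1.7997e+02  7.0000e-02] F [-0.6 -0.3  0.1] w 47.0 j6 -1.98
shift cm tx ty tz [0.03 0.02 0.56] twist -0.03
```

```bash
python3 -m crank '[{"tx":0,"ty":0,"tz":0.3,"twist":0,"grip":0.5},{"tx":0,"ty":0,"tz":0.15,"twist":0,"grip":0.5},{"tx":0,"ty":0,"tz":0,"twist":0,"grip":0.5},{"tx":0,"ty":0,"tz":0,"twist":0,"grip":0.5},{"tx":0,"ty":0,"tz":0,"twist":0,"grip":0.5}]'; python3 go.py .4731 -.0097 .075 195.5
```

```text
time: 27.45
tool_pos: [0.4731, -0.0097, 0.0755]
ee_rot: [3.142, 0.0, -2.871]
wrist_force: [0.1, -0.5, 0.6]
width: 0.0469
t 27.45 pos [473.1  -9.7  75.5] yaw -164.52 rp [1.8e+02 1.0e-02] F [ 0.1 -0.5  0.6] w 46.9 j6 -1.98
shift cm tx ty tz [-0.    0.    0.05] twist -0.02
```

```bash
python3 -m crank '[{"tx":0,"ty":0,"tz":0,"twist":0,"grip":0.3},{"tx":0,"ty":0,"tz":0,"twist":0,"grip":0.25},{"tx":0,"ty":0,"tz":0,"twist":0,"grip":0.1},{"tx":0,"ty":0,"tz":0,"twist":0,"grip":0.1},{"tx":0,"ty":0,"tz":0,"twist":0,"grip":0.1},{"tx":0,"ty":0,"tz":0,"twist":0,"grip":0.1}]'; python3 tq.py;  python3 -m crank '[{"tx":0,"ty":0,"tz":-0.2,"twist":0,"grip":0.1},{"tx":0,"ty":0,"tz":-0.4,"twist":0,"grip":0.1},{"tx":0,"ty":0,"tz":-0.5,"twist":0,"grip":0.1},{"tx":0,"ty":0,"tz":-0.5,"twist":0,"grip":0.1},{"tx":0,"ty":0,"tz":0,"twist":0,"grip":0.1}]'; python3 tq.py; python3 - <<'E'
from ov import *
q=cams.snapshot("side")
a=np.radians(15.5);x,y=.4731,-.0097
B=[box(x,y,.026,a,.086,.044,0,.036)]
cv2.imwrite("pics/g4.png",overlay(q["frame"],q,B,(225,195),80,84,7))
E
```

```text
time: 28.2
tool_pos: [0.473, -0.0097, 0.0755]
ee_rot: [3.142, 0.0, -2.872]
wrist_force: [-0.1, -0.7, 0.4]
width: 0.0209
28.2 [473.05  -9.74  75.49] F tool [ 0.28 -0.6  -0.42] T tool mNm [-22.4 -42.6 -21.3] [ 180.      0.   -164.53]
time: 28.82
tool_pos: [0.4735, -0.0098, 0.0922]
ee_rot: [-3.141, 0.001, -2.871]
wrist_force: [0.1, 0.1, -1.3]
width: 0.0206
28.82 [473.54  -9.79  92.23] F tool [-0.08  0.07  1.27] T tool mNm [-95.1  -3.8 -53. ] [-1.7997e+02  8.0000e-02 -1.6452e+02]
```

View pics/g4.png

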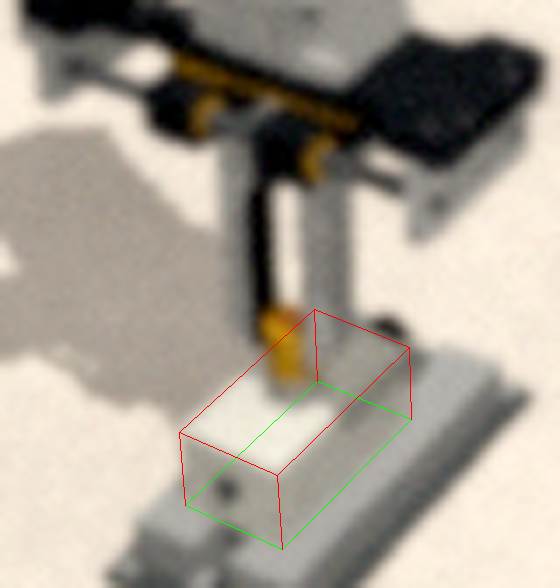

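```bash
python3 -m crank '[{"tx":0,"ty":0,"tz":-1,"twist":0,"grip":0.1},{"tx":0,"ty":0,"tz":-2,"twist":0,"grip":0.1},{"tx":0,"ty":0,"tz":-2,"twist":0,"grip":0.1},{"tx":0,"ty":0,"tz":-1,"twist":0,"grip":0.1},{"tx":0,"ty":0,"tz":0,"twist":0,"grip":0.1},{"tx":0,"ty":0,"tz":0,"twist":0,"grip":0.1}]'; python3 - <<'E'
from ov import *
P=[cams.snapshot("side") for _ in range(3)];q=P[0];f=np.mean([p["frame"].astype(float) for p in P],0)
o=get_obs();x,y,z=o["tool_pos"];print(x,y,z,o["width"])
b=z-.0195
B=[circ(x,y,b,.011),circ(x,y,b+.02,.011)]
c=proj(q,[[x,y,b+.01]])[0]
cv2.imwrite("pics/g5.png",np.hstack([overlay(f,q,B,c,32,40,12),overlay(f,q,[],c,32,40,12)]))
E
```

```text
time: 29.62
tool_pos: [0.4725, -0.0097, 0.1506]
ee_rot: [3.141, -0.001, -2.872]
wrist_force: [0.6, 0.3, -1.3]
width: 0.021
0.4725062427484074 -0.009651668837401617 0.15049885016325387 0.021222527852640588
```

View pics/g5.png

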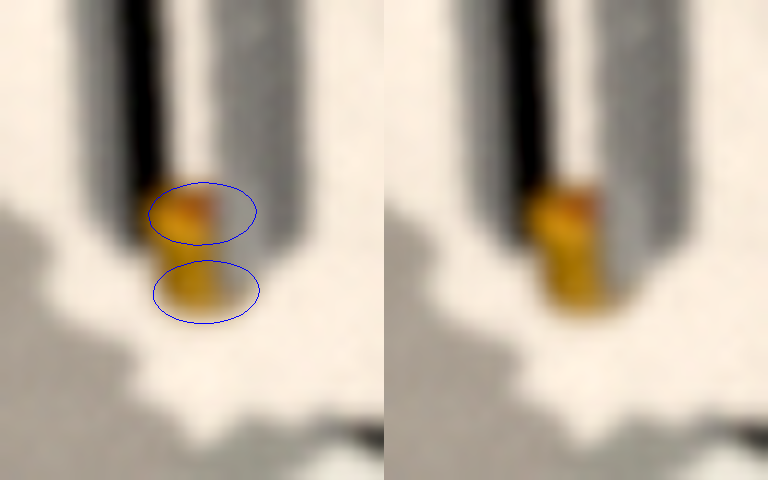

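```bash
cat > o3.py <<'E'
from ov import *; import pickle,sys
s,t=pickle.load(open("avg.pkl","rb"))
x,y,a=map(float,sys.argv[1:4]);a=np.radians(a)
B=[box(x,y,0,a,.09,.17,0,.014),box(x,y,0,a,.082,.079,.004,.014,0,-.0415)]
c,sn=np.cos(a),np.sin(a);e=(x+sn*.0415,y-c*.0415);print("empty",e)
B.append(circ(*e,.004,.011));B.append(circ(*e,.024,.011))
cv2.imwrite("pics/ovt.png",np.hstack([overlay(s["frame"],s,B,(312,263),80,84,5),overlay(t["frame"],t,B,(374,210),80,84,5)]))
E
python3 o3.py .5345 -.2455 -20.7; python3 go.py .5198 -.2843 .12
```

```text
empty (np.float64(0.5198307939831608), np.float64(-0.2843209272794395))
t 29.77 pos [472.5  -9.7 150.5] yaw -164.53 rp [ 1.7995e+02 -9.0000e-02] F [-0.5  0.1 -0.6] w 21.2 j6 -1.98
shift cm tx ty tz [  2.76 -27.73   3.03]
```

View pics/ovt.png

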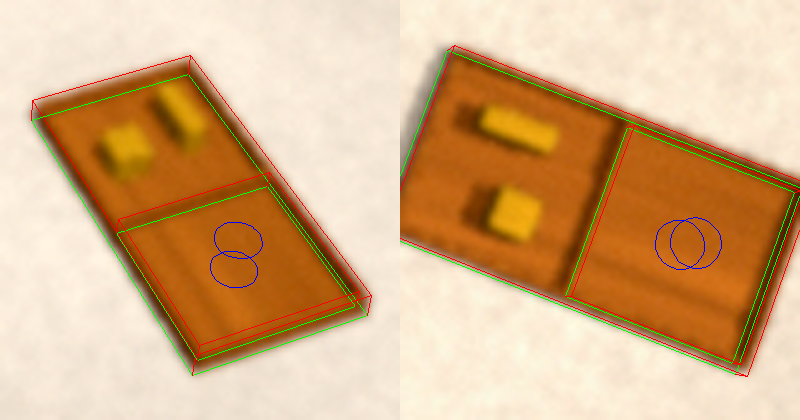

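```bash
python3 -m crank '[{"tx":0,"ty":0,"tz":0,"twist":5,"grip":0.1},{"tx":0,"ty":0,"tz":0,"twist":9,"grip":0.1},{"tx":0,"ty":0,"tz":0,"twist":9,"grip":0.1},{"tx":0,"ty":0,"tz":0,"twist":9,"grip":0.1},{"tx":0,"ty":0,"tz":0,"twist":4,"grip":0.1},{"tx":-1,"ty":-1.8,"tz":0,"twist":0,"grip":0.1},{"tx":-2,"ty":-3.4,"tz":0,"twist":0,"grip":0.1},{"tx":-2,"ty":-3.4,"tz":0,"twist":0,"grip":0.1},{"tx":-2,"ty":-3.4,"tz":0,"twist":0,"grip":0.1},{"tx":-2,"ty":-3.4,"tz":0,"twist":0,"grip":0.1},{"tx":-2,"ty":-3.4,"tz":0,"twist":0,"grip":0.1},{"tx":-2,"ty":-3.4,"tz":0,"twist":0,"grip":0.1}]';python3 -m crank '[{"tx":-1,"ty":-1.7,"tz":0,"twist":0,"grip":0.1},{"tx":0,"ty":0,"tz":0,"twist":0,"grip":0.1},{"tx":0,"ty":0,"tz":0,"twist":0,"grip":0.1},{"tx":0,"ty":0,"tz":0,"twist":0,"grip":0.1}]'; python3 go.py .5198 -.2843 .06 159.5
```

```text
time: 31.28
tool_pos: [0.5168, -0.2644, 0.1507]
ee_rot: [3.141, -0.001, 2.783]
wrist_force: [0.1, 0.0, -1.1]
width: 0.0208
time: 31.78
tool_pos: [0.5204, -0.2813, 0.1517]
ee_rot: [3.141, 0.0, 2.785]
wrist_force: [-0.3, 0.2, 0.3]
width: 0.0211
t 31.77 pos [ 520.4 -281.3  151.7] yaw 159.56 rp [179.98   0.  ] F [-0.3  0.2  0.3] w 21.1 j6 -1.81
shift cm tx ty tz [-0.05 -0.31  9.17] twist 0.06
```

```bash
python3 -m crank '[{"tx":-0.05,"ty":-0.2,"tz":1,"twist":0,"grip":0.1},{"tx":0,"ty":0,"tz":2,"twist":0,"grip":0.1},{"tx":0,"ty":0,"tz":3,"twist":0,"grip":0.1},{"tx":0,"ty":0,"tz":2.5,"twist":0,"grip":0.1},{"tx":0,"ty":0,"tz":1.5,"twist":0,"grip":0.1},{"tx":0,"ty":0,"tz":1,"twist":0,"grip":0.1},{"tx":0,"ty":0,"tz":0,"twist":0,"grip":0.1},{"tx":0,"ty":0,"tz":0,"twist":0,"grip":0.1},{"tx":0,"ty":0,"tz":0,"twist":0,"grip":0.1},{"tx":0,"ty":0,"tz":0,"twist":0,"grip":0.1}]'; python3 go.py .5198 -.2843 .0245 159.5;  python3 - <<'E'
from ov import *
q=cams.snapshot("side");t=cams.snapshot("top")
o=get_obs();x,y,z=o["tool_pos"]
b=z-.0195
B=[circ(x,y,b,.011),circ(x,y,b+.02,.011)]
cv2.imwrite("pics/g6.png",np.hstack([overlay(q["frame"],q,B,(315,255),66,84,6),overlay(t["frame"],t,B,(374,210),66,84,6)]))
E
```

```text
time: 33.02
tool_pos: [0.5205, -0.2849, 0.0422]
ee_rot: [-3.141, 0.001, 2.783]
wrist_force: [-0.8, -0.3, -0.8]
width: 0.0212
t 33.02 pos [ 520.5 -284.9   42.2] yaw 159.48 rp [-1.7999e+02  7.0000e-02] F [-0.8 -0.3 -0.8] w 21.2 j6 -1.81
shift cm tx ty tz [0.09 0.04 1.77] twist -0.02
```

View pics/g6.png

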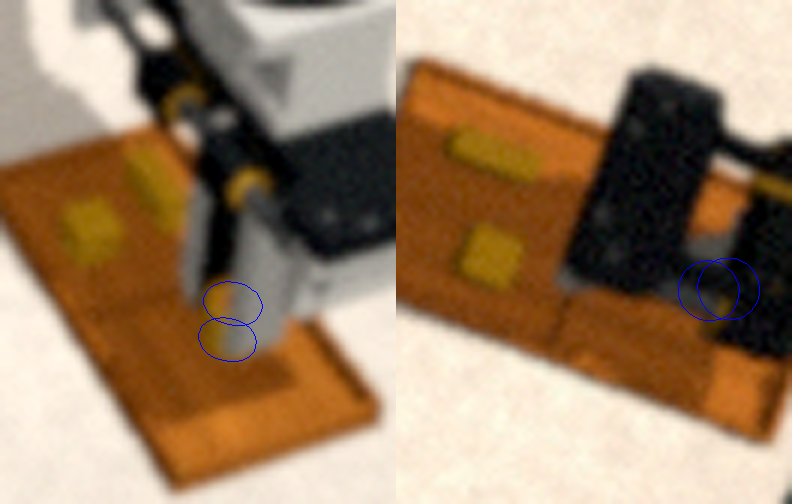

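```bash
python3 -m crank '[{"tx":0,"ty":0,"tz":0.5,"twist":0,"grip":0.1},{"tx":0,"ty":0,"tz":0.6,"twist":0,"grip":0.1},{"tx":0,"ty":0,"tz":0.4,"twist":0,"grip":0.1},{"tx":0,"ty":0,"tz":0,"twist":0,"grip":0.1},{"tx":0,"ty":0,"tz":0,"twist":0,"grip":0.1},{"tx":0,"ty":0,"tz":0,"twist":0,"grip":0.1}]' >/dev/null; python3 tq.py; for i in 1 2; do python3 -m crank '[{"tx":0,"ty":0,"tz":0.08,"twist":0,"grip":0.1},{"tx":0,"ty":0,"tz":0,"twist":0,"grip":0.1}]' >/dev/null; python3 tq.py; done
```

```text
33.88 [ 520.28 -284.79   26.69] F tool [-0.92 -0.42  0.25] T tool mNm [-12.9   1.6 -43. ] [-1.8000e+02  2.0000e-02  1.5948e+02]
34.12 [ 520.09 -284.69   25.66] F tool [-0.17  0.16  0.73] T tool mNm [ 35.1 -17.5   6. ] [180.     0.   159.47]
34.38 [ 520.03 -284.67   24.77] F tool [-0.31 -0.05  0.48] T tool mNm [-64.1   7.9 -15.1] [ 1.7999e+02 -1.0000e-02  1.5947e+02]
```

```bash
for i in 1 2 3; do python3 -m crank '[{"tx":0,"ty":0,"tz":0.05,"twist":0,"grip":0.1},{"tx":0,"ty":0,"tz":0,"twist":0,"grip":0.1}]' >/dev/null; python3 tq.py; done
```

```text
34.62 [ 520.08 -284.68   24.3 ] F tool [-0.77 -0.36  1.17] T tool mNm [ 0.9 -9.4 44.1] [179.99  -0.   159.47]
34.88 [ 520.09 -284.66   23.78] F tool [-0.45  0.64  0.83] T tool mNm [  6.6   0.2 -11.8] [ 1.7999e+02 -1.0000e-02  1.5948e+02]
35.12 [ 520.19 -284.74   23.7 ] F tool [ 1.85 -0.12 -0.89] T tool mNm [-96.8 152.7  -4.3] [1.8000e+02 2.0000e-02 1.5947e+02]
```

```bash
python3 -m crank '[{"tx":0,"ty":0,"tz":0,"twist":0,"grip":0.24},{"tx":0,"ty":0,"tz":0,"twist":0,"grip":0.27},{"tx":0,"ty":0,"tz":0,"twist":0,"grip":0.32},{"tx":0,"ty":0,"tz":0,"twist":0,"grip":0.38},{"tx":0,"ty":0,"tz":0,"twist":0,"grip":0.42},{"tx":0,"ty":0,"tz":0,"twist":0,"grip":0.42}]'; python3 tq.py; python3 -m crank '[{"tx":0,"ty":0,"tz":-0.5,"twist":0,"grip":0.42},{"tx":0,"ty":0,"tz":-1,"twist":0,"grip":0.42},{"tx":0,"ty":0,"tz":-2,"twist":0,"grip":0.42},{"tx":0,"ty":0,"tz":-3,"twist":0,"grip":0.42},{"tx":0,"ty":0,"tz":-4,"twist":0,"grip":0.42},{"tx":0,"ty":0,"tz":-4,"twist":0,"grip":0.42},{"tx":3,"ty":0,"tz":-2,"twist":0,"grip":0.42},{"tx":5,"ty":0,"tz":0,"twist":0,"grip":0.42},{"tx":5,"ty":0,"tz":0,"twist":0,"grip":0.42},{"tx":4,"ty":0,"tz":0,"twist":0,"grip":0.42},{"tx":2,"ty":0,"tz":0,"twist":0,"grip":0.42},{"tx":0,"ty":0,"tz":0,"twist":0,"grip":0.42}]';python3 - <<'E'
from ov import *
q=cams.snapshot("side");t=cams.snapshot("top")
B=[circ(.5202,-.2847,.004,.011),circ(.5202,-.2847,.024,.011)]
cv2.imwrite("pics/g7.png",np.hstack([overlay(q["frame"],q,B,(315,255),66,84,6),overlay(t["frame"],t,B,(374,210),66,84,6)]))
cv2.imwrite("pics/g7s.png",cv2.resize(q["frame"][:,:,::-1],(800,600)));cv2.imwrite("pics/g7t.png",cv2.resize(t["frame"][:,:,::-1],(800,600)))
E
```

```text
time: 35.88
tool_pos: [0.5201, -0.2847, 0.0233]
ee_rot: [3.142, -0.0, 2.783]
wrist_force: [-0.1, 0.3, 1.0]
width: 0.0394
35.88 [ 520.12 -284.68   23.33] F tool [ 0.2   0.2  -0.98] T tool mNm [-44.   62.2  10.2] [180.    -0.   159.47]
time: 37.38
tool_pos: [0.3418, -0.218, 0.1896]
ee_rot: [-3.141, 0.003, 2.783]
wrist_force: [0.7, -0.2, -0.3]
width: 0.0395
```

View pics/g7.png

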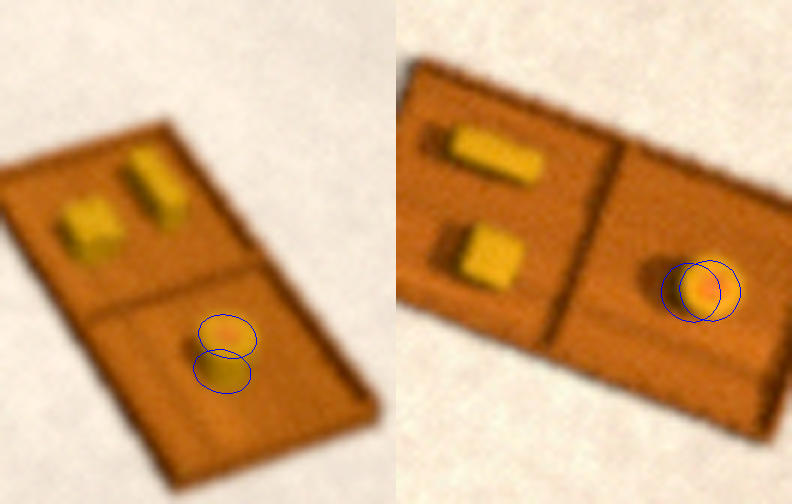

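View pics/g7t.png

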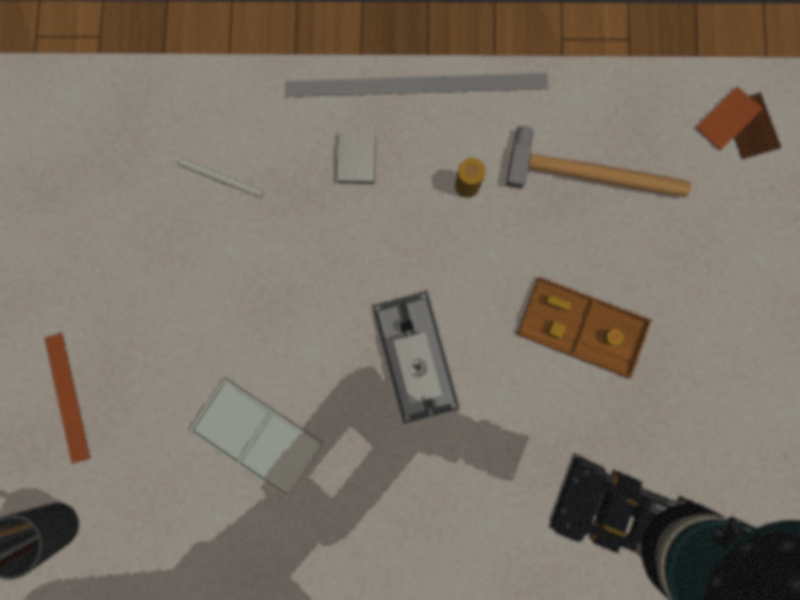

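View pics/g7s.png

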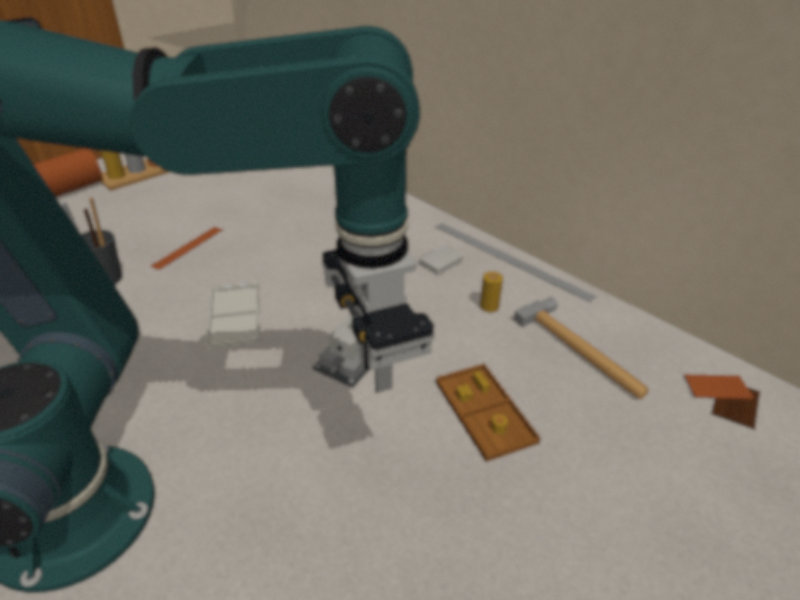

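The die stands upright in the empty compartment at about (615,337) in the top view. The holder sits on the stand at (417,366) with the pin showing in its empty bore, and nothing else has moved. I'll let the arm settle, then hand the job in.

```bash
python3 -m crank '[{"tx":0,"ty":0,"tz":0,"twist":0,"grip":0.42},{"tx":0,"ty":0,"tz":0,"twist":0,"grip":0.42},{"tx":0,"ty":0,"tz":0,"twist":0,"grip":0.42}]'; python3 -c "
from bench import ticket; print(ticket.close_job())"
```

```text
time: 37.85
tool_pos: [0.3425, -0.2182, 0.1881]
ee_rot: [3.141, -0.001, 2.784]
wrist_force: [-0.5, 0.0, 0.3]
width: 0.0394
the job is handed in; nothing more can be done
None
```

The job is done and handed in at about 38 s. The die stands upright, face up, in the tray's empty compartment, and the holder is left sitting flat on the stand.

- **Finding the pin:** I carried the holder over and felt for the pin with light contact of about 10 N or less. The hole turned out to be roughly 3 mm from my camera estimate.
- **Pressing down:** The die resisted with about 17 N, then came loose. The holder came flat at the expected height, with the gripper 43.4 mm up against 43.5 mm predicted. The hardest press I read was about 17 N, under the 60 N limit.
- **Moving the die:** I gripped the raised die, lifted it straight out and lowered it until it touched the tray floor with about 2 N.
- **Last checks:** The final pictures show the die upright near the middle of the compartment, its star face up and matching the projected outline. They also show the holder on the stand with the pin visible in its empty bore, and the other things unmoved. The arm is clear and the wrist force is about zero.

**Disagreements:** The jaws read about 21 mm closed on the 22 mm die. The pictures showed it held upright, so I took this as pad give. My first two-view fit put the tray about 5 mm too low, so I placed the die using the heights you gave, and it touched down where expected.

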